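# Set the length comparator to the 80 mm spacer

## Robot

A 6-joint arm with a two-finger parallel gripper is mounted at the origin on a cart in front of the work surface, level with it; the furniture and walls round the work are solid. World frame = base frame: x ahead of the robot, y to its left, z up, the work surface at z = 0. Lengths are in m, angles in rad, forces in N, time in s.
With the tool pointing down it reaches from about 0.425 to 0.95 m from the base axis. Payload 3.5 kg.
Tool frame: the origin (TCP) lies at the very end of the fingers, on their centre line; the grasp point (between the pads) lies ctrl.tcp_to_grasp behind it (ctrl.tcp_to_grasp is the distance from the TCP to the grasp point, in m); z points along the fingers, y is the line along which they close (so a half turn about z gives the same grasp; the last joint's range is limited). The gripper opens to 85 mm and grips with 20 to 120 N. Pads are 22 mm wide; open, the fingers measure 114 mm over their backs; the gripper's body (76 mm by 85 mm) begins 54 mm behind the grasp point. The pads swing forward as they close: fully open they stand 13 mm farther back than shut.
Start: joints at [1.11, 0.286, 1.577, -0, 1.279, -0.15], TCP at [0.206, 0.643, 0.231] pointing down, gripper open.
Joint ranges: [-2.77, 2.77], [-0.9, 2.22], [0.21, 2.48], [-1.53, 4.67], [0.24, 2.81], [-2.84, 2.84]. Speed limits (rad/s): [2.79, 2.79, 3.14, 3.14, 3.14, 3.14].

## Interface

Orientations are given as a unit quaternion [x, y, z, w].
In Python, from plant import ctrl gives the robot as it stands.
- The arm moves only by the shell command python3 -m inch 'ROWS' [FORCE]. ROWS is JSON, a list of rows, each an object with "slide": the shift along the tool's x, y, z in cm, a list of three; "turn": the turn about the tool's z in rad; "grip": the finger opening in cm, from 0 to 8.54. A call has 1 to 20 rows; each row is the pose to reach, as a shift and turn from the pose commanded when the call began, along the tool's axes at that moment; what a row does not reach only later rows make up. A row lasts 1/10 s, in which the tool goes at most 50 mm and 8.59 degrees, less where a joint would pass 70% of its speed; a pose out of reach is approached as far as the arm can. A call with a gripper value outside its range is refused whole. The fingers move at their own pace and stop on an object; FORCE is the grip in N (left out, the last holds). Time passes only in rows, so rows that repeat a pose let the fingers close. It gives the time, the measured TCP pose, the force, the opening and the grip force at its end, in the units of the state.
- ctrl.get_state(): the state, without advancing time (a new reading comes with each control period).
- ctrl.read_camera(name): name is "scene" or "side" or "wrist"; returns (picture, depth): 384x512x3 uint8, red, green, blue; 384x512 float32, m along the optical axis (not along the pixel's ray), 0 where there is no reading.
- ctrl.camera_info(name): a dict with "K" (3x3 intrinsics, pixels), "camera_from_world" (4x4, takes a point from world to camera coordinates); the wrist camera has in their place "T_tool_cam" (4x4, takes a point from camera to tool coordinates, whose origin is the TCP and whose axes are the flange's). Camera axes: x right, y down, z forward; pixel columns grow to the right and rows downward; lengths in m; the calibration is good to about 2 mm. The wrist camera is an equidistant fisheye: a pixel r from the principal point sees the ray r / f radians off the axis. A picture is of the moment at which its call begins: read the wrist's pose just before it. camera_info takes no time and is no camera call.
- ctrl.sign_off(): hands the job in; it is judged then, once.
The state is a dict: "time": time; "qpos": joint angles; "dq": joint speeds; "joint_efforts": joint torques, N m; "eef_pos": TCP position; "tcp_rot": TCP orientation; "contact_force": force on the tool from outside, world axes, zero at the start; "wrist_torque": the same for the moment, N m; "opening": opening from 0.0 (shut) to 1.0 (fully open); "finger_force": force on a finger pad.
Only numpy, scipy, OpenCV 4.12 (cv2) and the standard library are available. Lean on these libraries where they do the work, as an engineer would, in place of code of your own. Each camera call takes 0.05 s, during which the arm holds its last target. There are 200 camera calls.

## Task

Set the length comparator to the 80 mm spacer bar: pick it out from its look-alikes, lay it in the trough with one end up against the anvil, run the spindle in with the big outer wheel until it stands 5 to 10 mm off the bar and let go, then close that last gap with the small inner knob alone (it moves the trough to the spindle) until the bar is held between anvil and spindle without play. Leave it so, put every other spacer bar on the bench into the low grey tray, and leave the battery pack, solder reel and tape roll where they are.

Things in the scene. Friction and masses are not known exactly. Their poses are not given: they have to be found in the camera images.
- anvil_face (a point): comparator (grey base 270 mm long, fixed): centre of the flat face of its anvil, 57 mm above the bench. x runs level from the anvil along the trough towards the spindle, z up, y across the trough. The small knob moves anvil and trough together along x. The anvil block is 44 mm wide, top 78 mm above the bench
- trough_mid (a point): point on the trough's floor 40 mm out from the anvil face (axes as anvil_face), 45 mm above the bench. Two aluminium U-saddles, at 2 to 18 and 56 to 72 mm from the anvil face, 28 mm wide between flared lips 12 mm high. Between the saddles it is open at both sides down to the table plate (20 mm above the bench): fingers go there. A bar lies with its length along x
- spindle_tip (a point): centre of the face of the moving spindle, an 18 mm rod in line with the anvil (same axes). Its x in the anvil_face frame is the opening: 125 mm with both knobs at 0, less 18 mm per rad of coarse_wheel and 6 mm per rad of fine_knob. The slide block behind it (30 x 36 mm) has its top 68 mm above the bench
- coarse_wheel (a joint): big outer wheel of the coaxial pair, vertical axis; 0 to 3.0 rad, growing clockwise seen from above, 18 mm of spindle advance per rad. Stiff (0.2 N m), stays where left; if the spindle is pressed on a bar with more than about 11 N the wheel creeps back
- fine_knob (a joint): small inner knob on top of the wheel, same axis; 0 to 4.1 rad, growing clockwise seen from above, moves trough and anvil 6 mm per rad towards the spindle. Light (0.03 N m), stays where left. It begins near 0 (0 to 0.5 rad)
- coarse_grip (a point): on the knobs' vertical axis, at gripping height of the big wheel, 92 mm above the bench: fluted black disc 56 mm in diameter, from 80 to 100 mm above the bench. The gear box under it, 50 mm square, has its top 68 mm above the bench. Gripped across its diameter with the fingers straddling the small knob
- fine_grip (a point): on the same axis, at mid-height of the small knob, 116 mm above the bench: fluted aluminium cylinder 25 mm in diameter, from 104 to 127 mm above the bench
- bar_50: loose square aluminium spacer bar, 24 x 24 mm in section and 50 mm long, small bore in each end, lying on one side on the bench; origin at its very centre, x along its length
- bar_60: loose square aluminium spacer bar, 24 x 24 mm in section and 60 mm long, small bore in each end, lying on one side on the bench; origin at its very centre, x along its length
- bar_70: loose square aluminium spacer bar, 24 x 24 mm in section and 70 mm long, small bore in each end, lying on one side on the bench; origin at its very centre, x along its length
- bar_80: loose square aluminium spacer bar, 24 x 24 mm in section and 80 mm long, small bore in each end, lying on one side on the bench; origin at its very centre, x along its length
- bar_90: loose square aluminium spacer bar, 24 x 24 mm in section and 90 mm long, small bore in each end, lying on one side on the bench; origin at its very centre, x along its length
- tray_in (a point): centre of the inner floor of the low grey tray for the leftover bars, fixed to the bench, floor 4 mm above the bench, inside 154 mm along its x and 192 mm along its y, rim 30 mm above the bench
- lipo_pack: bystander: battery pack 36 x 110 x 30 mm lying on the bench; origin at the centre of its underside
- solder_reel: bystander: blue solder reel 53 x 65 x 32 mm; origin at the centre of its underside
- tape: bystander: black tape roll, 62 mm in diameter and 19 mm high; origin at the centre of its underside

How it is judged:
On the way, in this order (a step that is already met when the one before it is completed fails the run):
1. the 80 mm bar lies in the trough, released, one end within 6 mm of the anvil (z of bar_80 in the frame of anvil_face between -0.004 and 0.004 m and y of bar_80 in the frame of anvil_face between -0.005 and 0.005 m and angle between the x axis of bar_80 and the x axis of anvil_face, either way round below 0.12 rad and x of bar_80 in the frame of anvil_face between 0.037 and 0.046 m and contact force between bar_80 and the fingers below 0.1 N and linear speed of bar_80 below 0.02 m/s), for 0.2 s.
2. with the big wheel the spindle is brought to 3 to 13 mm from the bar, the bar still in the trough (z of bar_80 in the frame of anvil_face between -0.004 and 0.004 m and y of bar_80 in the frame of anvil_face between -0.005 and 0.005 m and angle between the x axis of bar_80 and the x axis of anvil_face, either way round below 0.12 rad and x of bar_80 in the frame of spindle_tip between -0.053 and -0.043 m and contact force between coarse_wheel and the fingers below 0.1 N), for 0.2 s.
3. with the small knob the last gap is closed: opening under 82 mm (z of bar_80 in the frame of anvil_face between -0.004 and 0.004 m and y of bar_80 in the frame of anvil_face between -0.005 and 0.005 m and angle between the x axis of bar_80 and the x axis of anvil_face, either way round below 0.12 rad and x of spindle_tip in the frame of anvil_face below 0.082 m), for 0.2 s.
At the end, for the whole second after the job is handed in: The 80 mm bar lies true in the trough (5 mm, 0.12 rad), the opening is under 82 mm (play under 2 mm), coarse_wheel is below 2.306 rad, so that the small knob closed the last of the gap, and every other bar present lies at rest in the tray, its centre inside the walls (all of step 3 and x of spindle_tip in the frame of anvil_face above 0.076 m and value of joint coarse_wheel below 2.306 rad and linear speed of each of bar_80, bar_50, bar_60, bar_70, bar_90 below 0.02 m/s and x of bar_50 in the frame of tray_in between -0.079 and 0.079 m and y of bar_50 in the frame of tray_in between -0.098 and 0.098 m and z of each of bar_50, bar_60, bar_70, bar_90 in the frame of tray_in below 0.045 m and x of bar_60 in the frame of tray_in between -0.079 and 0.079 m and y of bar_60 in the frame of tray_in between -0.098 and 0.098 m and x of bar_70 in the frame of tray_in between -0.079 and 0.079 m and y of bar_70 in the frame of tray_in between -0.098 and 0.098 m and x of bar_90 in the frame of tray_in between -0.079 and 0.079 m and y of bar_90 in the frame of tray_in between -0.098 and 0.098 m); the robot touches nothing.
It fails at once if the battery pack, the solder reel or the tape roll was pushed more than 30 mm (distance of any of lipo_pack, solder_reel, tape from where it was at the start of the episode above 0.03 m).
Of bar_50, bar_60, bar_70, bar_90 only 2 to 4 are there at a start; the rules pass over those that are not, and their reading is None.
At some moment in a run one of bar_50, bar_60, bar_70, bar_90 may be knocked a few centimetres aside while the robot is not near it.
Once in a run the grip may slacken for a moment while it holds something.
It also fails if it takes over 210 s, if anything falls off the work surface, if the arm or the gripper's body presses on something with over 40 N, if the wrist force passes 120 N, or if a joint passes its speed limit or range.

## Working session

There is one attempt and no reset: what is moved stays moved. The work goes in short steps, Python scripts to look and compute and a shell command to move; the robot and the scene stay as the last step left them, time stands still between calls to the robot, and variables do not carry over. Pictures are saved under pics/ and viewed, at most 14 in all, crops included, and the job is handed in when it is done.

```bash
ls; mkdir -p pics; cat > h.py <<'E'
import numpy as np, cv2
from plant import ctrl
from scipy.spatial.transform import Rotation as R
def save(name,cam):
    im,d=ctrl.read_camera(cam); cv2.imwrite(f'pics/{name}.png',im[:,:,::-1]); np.save(f'pics/{name}_d.npy',d); return im,d
def pix2w(cam,u,v,d):
    i=ctrl.camera_info(cam);K=np.array(i['K']);T=np.linalg.inv(np.array(i['camera_from_world']))
    p=np.array([(u-K[0,2])/K[0,0]*d,(v-K[1,2])/K[1,1]*d,d,1]);return (T@p)[:3]
def onplane(cam,u,v,z):
    a=pix2w(cam,u,v,0.0);b=pix2w(cam,u,v,1.0);return a+(b-a)*(z-a[2])/(b[2]-a[2])
E
python3 - <<'E'
from h import *
for c in ('scene','side'):
    im,d=save(c+'0',c); i=ctrl.camera_info(c); print(c,np.round(i['K'],1).tolist(),np.round(np.linalg.inv(i['camera_from_world']),3).tolist())
im,d=save('wrist0','wrist'); print(ctrl.camera_info('wrist')); print(ctrl.get_state()); print(ctrl.tcp_to_grasp)
a=cv2.imread('pics/scene0.png');b=cv2.imread('pics/side0.png')
cv2.imwrite('pics/s0.png',cv2.resize(a,(800,600),interpolation=cv2.INTER_CUBIC));cv2.imwrite('pics/d0.png',cv2.resize(b,(800,600),interpolation=cv2.INTER_CUBIC))
E
```

```text
pics
scene [[423.8, 0.0, 264.3], [0.0, 423.8, 191.7], [0.0, 0.0, 1.0]] [[-0.881, -0.335, 0.334, 0.187], [-0.473, 0.626, -0.62, 0.601], [-0.001, -0.704, -0.71, 0.83], [0.0, 0.0, 0.0, 1.0]]
side [[486.3, 0.0, 257.7], [0.0, 486.3, 188.7], [0.0, 0.0, 1.0]] [[-0.992, -0.053, 0.11, 0.372], [-0.122, 0.499, -0.858, 1.243], [-0.01, -0.865, -0.502, 0.84], [0.0, 0.0, 0.0, 1.0]]
{'K': array([[297.31863964,   0.        , 256.40955444],
       [  0.        , 297.31863964, 193.80111953],
       [  0.        ,   0.        ,   1.        ]]), 'T_tool_cam': array([[-8.50120091e-04, -9.53927112e-01, -3.00037236e-01,
         7.62445275e-02],
       [ 9.99999598e-01, -8.96247434e-04,  1.61145884e-05,
         1.24905403e-03],
       [-2.84279746e-04, -3.00037102e-01,  9.53927490e-01,
        -1.43087185e-01],
       [ 0.00000000e+00,  0.00000000e+00,  0.00000000e+00,
         1.00000000e+00]])}
{'time': 0.15, 'qpos': array([ 1.11002055e+00,  2.87042469e-01,  1.57782736e+00, -2.76564504e-05,
        1.27860242e+00, -1.49993856e-01]), 'dq': array([-0.00095573, -0.00162151, -0.00458974,  0.00133981, -0.00060147,
        0.00040984]), 'joint_efforts': array([ 5.05745647e-04, -4.06605721e+01, -2.93138409e+01, -1.80213333e-04,
        3.96763411e-03, -2.02519026e-06]), 'eef_pos': array([0.20616347, 0.64221309, 0.23021862]), 'tcp_rot': array([ 1.54762347e-01,  9.87951280e-01, -9.00290356e-04, -2.69932554e-04]), 'contact_force': array([ 0.47717701, -0.146985  , -0.47649943]), 'wrist_torque': array([-0.02532908, -0.05520381,  0.01139617]), 'finger_force': 0.0, 'opening': 0.9983616428790113}
0.0187
```

View pics/s0.png

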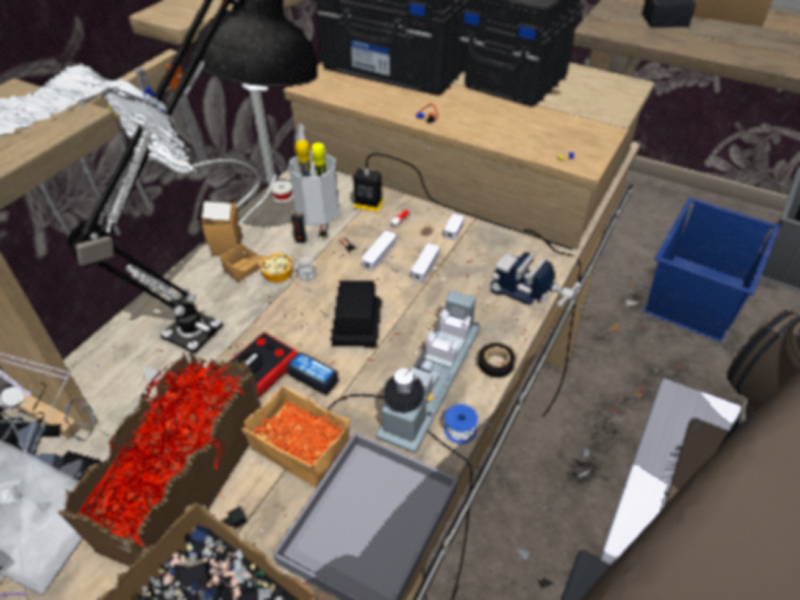

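View pics/d0.png

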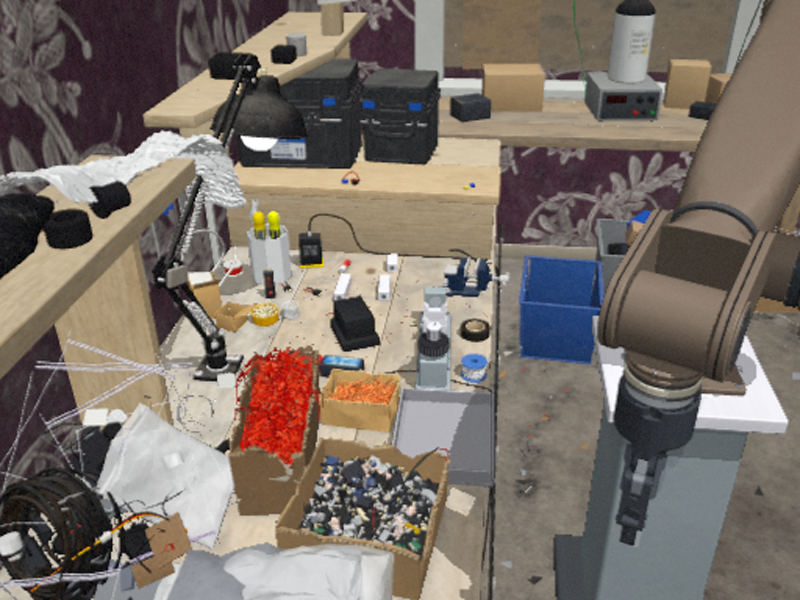

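Scene picture: three pale bars at about (379,249), (425,261) and (453,225). The comparator runs from the anvil at (460,305) to the knobs at (404,385). The tray is at (368,515), battery at (357,310), reel at (460,422), tape at (496,360). Next I localise them with depth.

```bash
python3 - <<'E'
from h import *
a=cv2.imread('pics/scene0.png');d=np.load('pics/scene0_d.npy')
def P(u,v):
    u,v=u*.64,v*.64; z=np.median(d[int(v)-1:int(v)+2,int(u)-1:int(u)+2]);return np.round(pix2w('scene',u,v,z),3)
for n,q in dict(b1=(379,249),b2=(425,261),b3=(453,225),anv=(460,300),knob=(404,376),wheel=(404,392),reel=(460,410),tape=(485,360),batt=(357,310),trayfl=(340,500),bench=(420,300),bench2=(330,280)).items(): print(n,P(*q))
# full point cloud, bars: whiteish at z 0.024
i=ctrl.camera_info('scene');K=np.array(i['K']);T=np.linalg.inv(i['camera_from_world'])
v,u=np.mgrid[:384,:512];X=np.stack([(u-K[0,2])/K[0,0]*d,(v-K[1,2])/K[1,1]*d,d,np.ones_like(d)],-1)@T.T
np.save('pics/X.npy',X)
hsv=cv2.cvtColor(a,cv2.COLOR_BGR2HSV)
m=((abs(X[...,2]-.024)<.008)&(hsv[...,1]<60)&(hsv[...,2]>120)&(d>0)).astype(np.uint8)
n,l,s,c=cv2.connectedComponentsWithStats(m)
for k in range(1,n):
    if s[k,4]>25:
        p=X[l==k][:,:2].astype(np.float32);r=cv2.minAreaRect(p);print(s[k],np.round(p.mean(0),3),np.round(r[0],3),np.round(r[1],3),round(r[2],1),np.round(np.median(X[l==k][:,2]),4))
cv2.imwrite('pics/crop.png',cv2.resize(a[110:310,170:340],None,fx=3.5,fy=3,interpolation=cv2.INTER_CUBIC))
E
```

```text
b1 [ 0.685 -0.191  0.022]
b2 [ 0.594 -0.2    0.023]
b3 [ 0.594 -0.318  0.023]
anv [ 0.474 -0.091  0.076]
knob [0.46  0.12  0.126]
wheel [0.454 0.131 0.108]
reel [0.395 0.071 0.031]
tape [ 0.405 -0.044  0.016]
batt [ 0.615 -0.004  0.064]
trayfl [0.482 0.263 0.003]
bench [ 0.566 -0.129 -0.001]
bench2 [ 0.735 -0.097 -0.002]
[174 115  13   9  90] [ 0.962 -0.265] [ 0.962 -0.266] [0.038 0.046] 28.1 0.0226
[189 127  28  13 120] [ 0.845 -0.23 ] [ 0.853 -0.234] [0.085 0.039] 37.0 0.0253
[285 137  12  13  95] [ 0.595 -0.323] [ 0.596 -0.326] [0.024 0.054] 8.2 0.0225
[232 148  22  21 197] [ 0.688 -0.195] [ 0.69  -0.198] [0.028 0.09 ] 2.1 0.0225
[264 156  17  20 177] [ 0.596 -0.206] [ 0.597 -0.209] [0.025 0.081] 5.2 0.0226
[189 165  13  11  83] [ 0.78  -0.088] [ 0.779 -0.088] [0.033 0.035] 52.2 0.0233
[271 208  32  27 279] [ 0.47  -0.038] [ 0.474 -0.051] [0.049 0.098] 3.9 0.0205
[191 225  25  13  28] [0.633 0.09 ] [0.633 0.091] [0.006 0.073] 82.4 0.0284
[175 277 105  92 374] [0.478 0.26 ] [0.447 0.272] [0.134 0.201] 1.5 0.0288
[ 16 349  34  29 159] [0.732 0.522] [0.731 0.514] [0.067 0.016] 72.1 0.0258
```

View pics/crop.png

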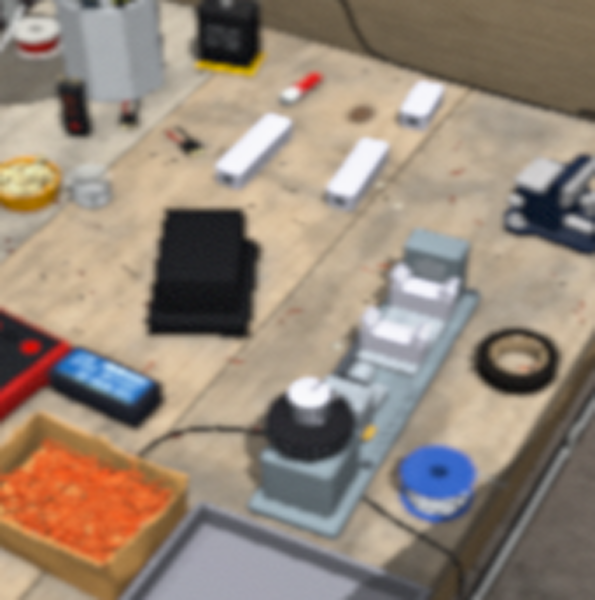

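The crop shows bars at (255,150), (357,172) and (421,104). The trough axis runs roughly along world y at x≈0.46. The blue-labelled pack at (105,380) is the battery and the tall black block is clutter. Next I check for tall obstacles and work out the first move.

```bash
cat >> h.py <<'E'
def move(target,yang=None):
    s=ctrl.get_state();r=R.from_quat(s['tcp_rot']).as_matrix();p=np.array(s['eef_pos'])
    sl=r.T@(np.array(target)-p)*100; ya=np.arctan2(r[1,1],r[0,1])
    t=None if yang is None else round((ya-yang+np.pi)%(2*np.pi)-np.pi,3)
    print('from',np.round(p,4),'yang',round(ya,3),'slide cm',np.round(sl,2),'turn',t,'j6',round(s['qpos'][5],2))
E
python3 - <<'E'
from h import *
X=np.load('pics/X.npy')
for z0 in (.05,.15,.25,.4):
    m=(X[...,2]>z0)
    H,xe,ye=np.histogram2d(X[m][:,0],X[m][:,1],bins=[np.arange(.2,1.1,.1),np.arange(-.6,.9,.1)])
    print(z0);print(H.astype(int))
move([.64,-.13,.26],0)
E
```

```text
0.05
[[   0    0    0    0    0    0    0    0    0    0    0    0    0    0]
 [ 357  416  507  201    4    0    0    0    0    0    0    0    0    0]
 [ 586  669 1255  201   41  298  174  773    0  131  482    0    0    0]
 [2269  618 1156    0    0   33   31  148  218  346 1885    0    0    0]
 [2046  587 1095    0    0  459  174   80 1847 2613 2795  109    0    0]
 [ 965 1889 1201    0  241 2482  142   43  752 1052 2875  884    0    0]
 [  10 2002  970 1011   58  783 1255 4189 2738 1993  704    0    0    0]
 [   0 1488  811   86  535 1315  109  433  202  865    1    0    0    0]]
0.15
[[   0    0    0    0    0    0    0    0    0    0    0    0    0    0]
 [ 294  350  163    0    0    0    0    0    0    0    0    0    0    0]
 [ 586  669  350    0    0    0    0    0    0    0    0    0    0    0]
 [2269  618  322    0    0    0    0    0    0    0    0    0    0    0]
 [2046  587  309    0    0    0    0    0   82  107    0    0    0    0]
 [ 965 1889  283    0  241 2482  142   43   26   14   59    0    0    0]
 [  10 2002  263  153    0  783 1250 3707 2702 1298  104    0    0 
[... 647 characters left out ...]
    0    0    0    0]]
0.4
[[   0    0    0    0    0    0    0    0    0    0    0    0    0    0]
 [   0    0    0    0    0    0    0    0    0    0    0    0    0    0]
 [   0    0    0    0    0    0    0    0    0    0    0    0    0    0]
 [   0    0    0    0    0    0    0    0    0    0    0    0    0    0]
 [   0    0    0    0    0    0    0    0    0    0    0    0    0    0]
 [   0    0    0    0  220 2428   46   13    0    0    0    0    0    0]
 [   0    0    0   33    0  778  634 2209 2080   36    0    0    0    0]
 [   0    0    0    0  302  547    2  246  147    0    0    0    0    0]]
from [0.2062 0.6422 0.2302] yang 1.26 slide cm [-64.92 -60.26  -2.88] turn 1.26 j6 -0.15
```

```bash
python3 - <<'E'
from h import *
X=np.load('pics/X.npy')
i=ctrl.camera_info('side');K=np.array(i['K']);T=np.linalg.inv(i['camera_from_world']);d=np.load('pics/side0_d.npy')
v,u=np.mgrid[:384,:512];Y=np.stack([(u-K[0,2])/K[0,0]*d,(v-K[1,2])/K[1,1]*d,d,np.ones_like(d)],-1)@T.T
for Z in (X,Y):
    m=(Z[...,2]>.2)&(Z[...,0]>.4)&(Z[...,1]>-.35)&(Z[...,1]<.4)
    P=Z[m]
    for x0 in np.arange(.6,1.05,.05):
        for y0 in np.arange(-.35,.35,.05):
            q=P[(P[:,0]>=x0)&(P[:,0]<x0+.05)&(P[:,1]>=y0)&(P[:,1]<y0+.05)]
            if len(q)>8: print('%.2f %.2f z %.2f-%.2f'%(x0,y0,q[:,2].min(),q[:,2].max()),end='; ')
    print()
E
```

```text
0.70 -0.15 z 0.39-0.45; 0.70 -0.10 z 0.39-0.46; 0.70 -0.05 z 0.40-0.45; 0.75 -0.15 z 0.44-0.49; 0.75 -0.10 z 0.37-0.50; 0.75 -0.05 z 0.38-0.47; 0.75 -0.00 z 0.42-0.43; 0.75 0.05 z 0.33-0.42; 0.75 0.10 z 0.33-0.45; 0.80 -0.10 z 0.38-0.50; 0.80 -0.05 z 0.38-0.51; 0.80 -0.00 z 0.39-0.48; 0.80 0.05 z 0.33-0.43; 0.80 0.10 z 0.33-0.47; 0.80 0.15 z 0.40-0.47; 0.80 0.20 z 0.40-0.46; 0.80 0.25 z 0.40-0.46; 0.80 0.30 z 0.40-0.42; 0.85 -0.30 z 0.41-0.42; 0.85 -0.25 z 0.41-0.42; 0.85 -0.05 z 0.42-0.46; 0.85 0.05 z 0.33-0.41; 0.85 0.10 z 0.30-0.47; 0.85 0.15 z 0.20-0.47; 0.85 0.20 z 0.20-0.47; 0.85 0.25 z 0.43-0.47; 0.85 0.30 z 0.20-0.34; 0.90 -0.20 z 0.43-0.44; 0.90 -0.15 z 0.43-0.44; 0.90 -0.10 z 0.41-0.44; 0.90 0.10 z 0.41-0.47; 0.90 0.15 z 0.43-0.46; 0.90 0.20 z 0.24-0.45; 0.90 0.30 z 0.20-0.25; 0.95 -0.20 z 0.43-0.44; 0.95 -0.15 z 0.20-0.44; 0.95 -0.10 z 0.20-0.44; 0.95 -0.05 z 0.20-0.38; 0.95 -0.00 z 0.20-0.36; 0.95 0.10 z 0.20-0.43; 0.95 0.15 z 0.21-0.43; 1.00 -0.30 z 0.20-0.24; 1.00 -0.25 z 0.20-0.28; 1.00 -0.20 z 0.20-0.35; 1.00 -0.15 z 0.20-0.44; 1.00 -0.10 z 0.21-0.46; 1.00 -0.05 z 0.2
[... 883 characters left out ...]
0.10 z 0.41-0.46; 0.90 0.15 z 0.44-0.46; 0.90 0.20 z 0.23-0.46; 0.90 0.25 z 0.43-0.47; 0.90 0.30 z 0.20-0.49; 0.95 -0.35 z 0.43-0.48; 0.95 -0.30 z 0.43-0.48; 0.95 -0.25 z 0.34-0.44; 0.95 -0.20 z 0.43-0.43; 0.95 -0.15 z 0.24-0.43; 0.95 -0.10 z 0.23-0.43; 0.95 -0.05 z 0.21-0.27; 0.95 -0.00 z 0.20-0.26; 0.95 0.10 z 0.20-0.43; 0.95 0.25 z 0.43-0.46; 0.95 0.30 z 0.20-0.43; 1.00 -0.35 z 0.43-0.59; 1.00 -0.30 z 0.43-0.60; 1.00 -0.25 z 0.21-0.61; 1.00 -0.20 z 0.21-0.61; 1.00 -0.15 z 0.20-0.62; 1.00 -0.10 z 0.20-0.63; 1.00 -0.05 z 0.20-0.64; 1.00 -0.00 z 0.20-0.65; 1.00 0.05 z 0.39-0.65; 1.00 0.10 z 0.41-0.66; 1.00 0.15 z 0.42-0.67; 1.00 0.20 z 0.43-0.68; 1.00 0.25 z 0.42-0.68; 1.00 0.30 z 0.20-0.61;
```

```bash
python3 -c "
from h import *
move([.59,-.17,.24],0)"
```

```text
from [0.2062 0.6422 0.2302] yang 1.26 slide cm [-61.38 -65.59  -0.87] turn 1.26 j6 -0.15
```

```bash
python3 -m inch '[{"slide":[-20,-21,-1],"turn":0.4,"grip":8.5},{"slide":[-40,-43,-1],"turn":0.8,"grip":8.5},{"slide":[-61.4,-65.6,-1],"turn":1.26,"grip":8.5},{"slide":[-61.4,-65.6,-1],"turn":1.26,"grip":8.5},{"slide":[-61.4,-65.6,-1],"turn":1.26,"grip":8.5},{"slide":[-61.4,-65.6,-1],"turn":1.26,"grip":8.5},{"slide":[-61.4,-65.6,-1],"turn":1.26,"grip":8.5},{"slide":[-61.4,-65.6,-1],"turn":1.26,"grip":8.5},{"slide":[-61.4,-65.6,-1],"turn":1.26,"grip":8.5},{"slide":[-61.4,-65.6,-1],"turn":1.26,"grip":8.5},{"slide":[-61.4,-65.6,-1],"turn":1.26,"grip":8.5},{"slide":[-61.4,-65.6,-1],"turn":1.26,"grip":8.5},{"slide":[-61.4,-65.6,-1],"turn":1.26,"grip":8.5},{"slide":[-61.4,-65.6,-1],"turn":1.26,"grip":8.5},{"slide":[-61.4,-65.6,-1],"turn":1.26,"grip":8.5},{"slide":[-61.4,-65.6,-1],"turn":1.26,"grip":8.5},{"slide":[-61.4,-65.6,-1],"turn":1.26,"grip":8.5},{"slide":[-61.4,-65.6,-1],"turn":1.26,"grip":8.5},{"slide":[-61.4,-65.6,-1],"turn":1.26,"grip":8.5},{"slide":[-61.4,-65.6,-1],"turn":1.26,"grip":8.5}]'
cat >> h.py <<'E'
def wrist(name):
    s=ctrl.get_state();im,d=ctrl.read_camera('wrist');i=ctrl.camera_info('wrist');K=np.array(i['K'])
    T=np.eye(4);T[:3,:3]=R.from_quat(s['tcp_rot']).as_matrix();T[:3,3]=s['eef_pos'];T=T@i['T_tool_cam']
    np.savez(f'pics/{name}.npz',im=im,d=d,T=T,K=K);cv2.imwrite(f'pics/{name}.png',im[:,:,::-1])
    cv2.imwrite(f'pics/{name}_b.png',cv2.resize(im[:,:,::-1],(800,600),interpolation=cv2.INTER_CUBIC))
def rays(z,u,v):
    K=z['K'];a=(np.asarray(u,float)-K[0,2])/K[0,0];b=(np.asarray(v,float)-K[1,2])/K[1,1];r=np.hypot(a,b)+1e-12
    return np.stack([a/r*np.sin(r),b/r*np.sin(r),np.cos(r)],-1)
def cloud(z):
    v,u=np.mgrid[:384,:512];q=rays(z,u,v);p=q/q[...,2:]*z['d'][...,None];return p@z['T'][:3,:3].T+z['T'][:3,3]
def wplane(z,u,v,h):
    q=rays(z,u,v)@z['T'][:3,:3].T;o=z['T'][:3,3];return o+q*((h-o[2])/q[...,2:])
def wproj(z,P):
    T=np.linalg.inv(z['T']);p=T[:3,:3]@np.asarray(P)+T[:3,3];t=np.arctan2(np.hypot(p[0],p[1]),p[2]);n=p[:2]/np.hypot(*p[:2])
    return z['K'][:2,2]+n*t*z['K'][0,0]
E
python3 -c "
from h import *
wrist('w1')"
```

```text
time: 2.15
eef_pos: [0.5901, -0.1706, 0.2403]
tcp_rot: [0.708, 0.706, -0.0, -0.001]
contact_force: [0.5, 0.3, 0.6]
opening: 0.994
finger_force: 0.0
```

View pics/w1_b.png

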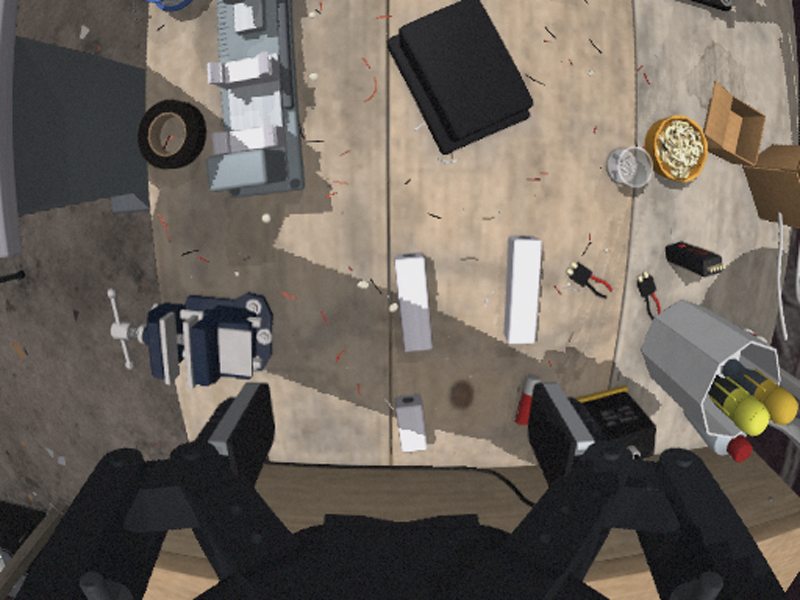

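Wrist view: bars B at (413,302), A at (523,290) and C at (410,423). Anvil at (240,172), saddles at (245,137) and (243,70). Now the sizes from depth.

```bash
cat >> h.py <<'E'
def bars(name,h0=.024,tol=.005,amin=300):
    z=np.load(f'pics/{name}.npz');C=cloud(z);out=[]
    m=((abs(C[...,2]-h0)<tol)&(z['d']>0)&(C[...,0]>.3)).astype(np.uint8)
    n,l,s,c=cv2.connectedComponentsWithStats(m)
    for k in range(1,n):
        if s[k,4]>amin:
            P=C[l==k];r=cv2.minAreaRect(P[:,:2].astype(np.float32));b=cv2.boxPoints(r)
            e=b[1]-b[0];f=b[2]-b[1];L=e if np.hypot(*e)>np.hypot(*f) else f
            ang=np.degrees(np.arctan2(L[1],L[0]))%180
            print('px',np.round(c[k]*800/512),'ctr',np.round(r[0],4),'size',np.round(sorted(r[1]),4),'ang %.1f'%ang,'z %.4f'%np.median(P[:,2]))
E
python3 - <<'E'
from h import *
bars('w1')
z=np.load('pics/w1.npz');C=cloud(z)
for n,(u,v) in dict(anviltop=(240,172),plate=(252,105),base=(280,180),base2=(300,100),lipA=(238,137),lipB=(242,70),spin=(248,15)).items(): print(n,np.round(C[int(v*.64),int(u*.64)],4))
# anvil top rect, base plate
m=((abs(C[...,2]-.078)<.004)&(C[...,0]<.55)&(C[...,1]<0)).astype(np.uint8);P=C[m>0];r=cv2.minAreaRect(P[:,:2].astype(np.float32));print('anvil',len(P),r,np.median(P[:,2]))
E
```

```text
px [248.  16.] ctr [0.4699 0.0342] size [0.0255 0.027 ] ang 94.1 z 0.0243
px [264.  88.] ctr [ 0.4791 -0.0094] size [0.0534 0.1091] ang 90.3 z 0.0207
px [442. 106.] ctr [ 0.6354 -0.0246] size [0.0771 0.1047] ang 116.5 z 0.0222
px [680. 147.] ctr [ 0.8322 -0.0657] size [0.0579 0.0579] ang 71.8 z 0.0234
px [524. 290.] ctr [ 0.6924 -0.1972] size [0.0249 0.0912] ang 90.2 z 0.0245
px [413. 303.] ctr [ 0.601  -0.2075] size [0.024  0.0803] ang 95.7 z 0.0243
px [411. 426.] ctr [ 0.5997 -0.3254] size [0.0244 0.0512] ang 97.1 z 0.0244
px [401. 480.] ctr [ 0.59   -0.3864] size [0.0089 0.2876] ang 0.2 z 0.0238
anviltop [ 0.4821 -0.0956  0.0791]
plate [ 0.4729 -0.0421  0.0196]
base [ 0.5008 -0.1037  0.0416]
base2 [ 0.5088 -0.0388  0.0014]
lipA [ 0.4698 -0.0685  0.0456]
lipB [ 0.4724 -0.0167  0.0449]
spin [0.4697 0.0343 0.0252]
anvil 980 ((0.488353431224823, -0.2363126426935196), (0.043994877487421036, 0.3107243776321411), 3.750955820083618) 0.07817542337362351
```

Bars A, B and C are the 90, 80 and 50 mm bars. Next, a close view of the comparator before grasping.

```bash
python3 -m inch '[{"slide":[5,-4,1],"turn":0,"grip":8.5},{"slide":[10,-8,2],"turn":0,"grip":8.5},{"slide":[16,-12,2],"turn":0,"grip":8.5},{"slide":[16,-12,2],"turn":0,"grip":8.5},{"slide":[16,-12,2],"turn":0,"grip":8.5},{"slide":[16,-12,2],"turn":0,"grip":8.5},{"slide":[16,-12,2],"turn":0,"grip":8.5}]'
python3 -c "
from h import *
wrist('w2')"
```

```text
time: 2.9
eef_pos: [0.4707, -0.0094, 0.222]
tcp_rot: [0.707, 0.707, 0.0, 0.001]
contact_force: [-0.7, 0.8, 0.3]
opening: 0.993
finger_force: 0.0
```

View pics/w2_b.png

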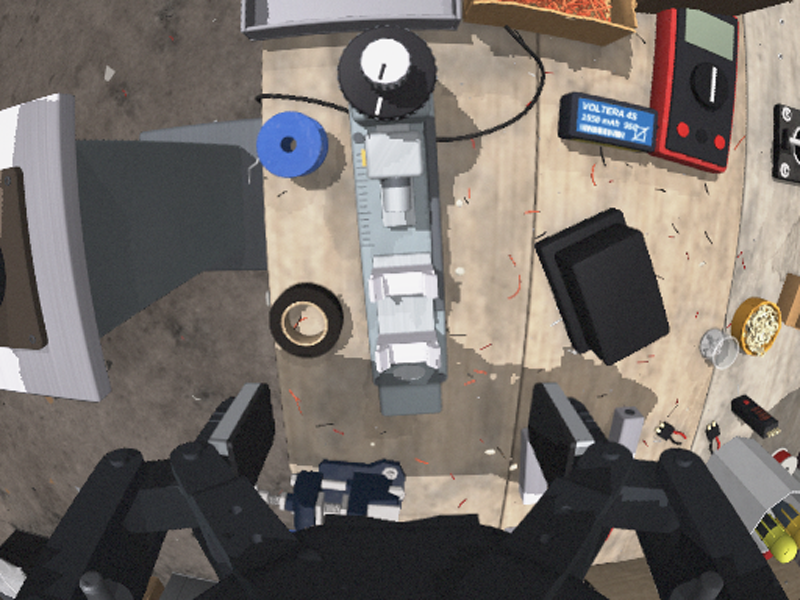

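The comparator is clear. Anvil top at (410,400), saddles at (405,357) and (403,287), spindle at (397,205), wheel at (388,75), knob top at (385,62).

```bash
cat > comp.py <<'E'
from h import *
import sys
z=np.load(f'pics/{sys.argv[1]}.npz');C=cloud(z)
def reg(z0,tol,x0,x1,y0,y1,nm):
    m=(abs(C[...,2]-z0)<tol)&(C[...,0]>x0)&(C[...,0]<x1)&(C[...,1]>y0)&(C[...,1]<y1)
    P=C[m]
    if len(P)<20: print(nm,len(P));return
    r=cv2.minAreaRect(P[:,:2].astype(np.float32));print(nm,len(P),'ctr',np.round(r[0],4),'size',np.round(r[1],4),'ang %.1f'%r[2],'mean',np.round(P.mean(0),4),'lo',np.round(np.percentile(P,1,0),4),'hi',np.round(np.percentile(P,99,0),4));return P
reg(.078,.003,.42,.52,-.14,-.04,'anvil')
reg(.057,.003,.42,.52,-.11,-.04,'lips1')
reg(.057,.003,.42,.52,-.04,.02,'lips2')
reg(.045,.003,.45,.50,-.10,-.04,'floor1')
reg(.045,.003,.45,.50,-.04,.02,'floor2')
P=reg(.062,.005,.42,.52,0.0,.068,'spindle')
reg(.068,.003,.42,.52,0.03,.12,'slide')
reg(.100,.004,.40,.52,.05,.22,'wheel')
reg(.127,.004,.40,.52,.05,.22,'knob')
E
python3 comp.py w2
```

```text
anvil 771 ctr [ 0.4782 -0.0937] size [0.044  0.0247] ang 3.0 mean [ 0.478  -0.0925  0.0782] lo [ 0.4569 -0.1057  0.0754] hi [ 0.4992 -0.0811  0.0799]
lips1 261 ctr [ 0.4767 -0.0727] size [0.0468 0.0201] ang 4.1 mean [ 0.4766 -0.0742  0.057 ] lo [ 0.4532 -0.0832  0.0541] hi [ 0.4998 -0.0619  0.0598]
lips2 201 ctr [ 0.4731 -0.0171] size [0.047  0.0163] ang 4.0 mean [ 0.4734 -0.0168  0.0569] lo [ 0.4498 -0.0265  0.0541] hi [ 0.4962 -0.0079  0.0598]
floor1 404 ctr [ 0.4772 -0.0724] size [0.046  0.0196] ang 4.7 mean [ 0.477  -0.0711  0.0453] lo [ 0.4549 -0.0823  0.0423] hi [ 0.4982 -0.062   0.0478]
floor2 376 ctr [ 0.4729 -0.0171] size [0.0448 0.0163] ang 3.6 mean [ 0.4729 -0.0163  0.0452] lo [ 0.4514 -0.0253  0.0425] hi [ 0.4925 -0.0081  0.0471]
spindle 394 ctr [0.4652 0.0503] size [0.0296 0.0354] ang 79.2 mean [0.4684 0.0483 0.0644] lo [0.4505 0.0361 0.0586] hi [0.4803 0.0627 0.0669]
slide 1344 ctr [0.4682 0.0711] size [0.0488 0.0694] ang 5.8 mean [0.4672 0.0716 0.0678] lo [0.4429 0.0382 0.0651] hi [0.488  0.1032 0.07  ]
wheel 2144 ctr [0.4632 0.1211] size [0.0567 0.0564] ang 0.1 mean [0.464  0.1184 0.1003] lo [0.4371 0.0943 0.0971] hi [0.4904 0.147  0.1022]
knob 767 ctr [0.4634 0.1205] size [0.0252 0.0252] ang 74.3 mean [0.4636 0.1203 0.1272] lo [0.4515 0.1086 0.1238] hi [0.4752 0.1325 0.1293]
```

```bash
python3 -c "
from h import *
move([.6013,-.2105,.0035],np.radians(5.7))"
python3 -m inch '[{"slide":[-5,3.3,0],"turn":-0.1,"grip":6},{"slide":[-10,6.6,2],"turn":-0.1,"grip":6},{"slide":[-15,9.9,6],"turn":-0.1,"grip":6},{"slide":[-20.1,13.1,10],"turn":-0.1,"grip":6},{"slide":[-20.1,13.1,14],"turn":-0.1,"grip":6},{"slide":[-20.1,13.1,14],"turn":-0.1,"grip":6},{"slide":[-20.1,13.1,17],"turn":-0.1,"grip":6},{"slide":[-20.1,13.1,19],"turn":-0.1,"grip":6},{"slide":[-20.1,13.1,20],"turn":-0.1,"grip":6},{"slide":[-20.1,13.1,20],"turn":-0.1,"grip":6}]' 60; python3 -c "
from h import *
move([.6013,-.2105,.0035],np.radians(5.7))
wrist('w3');bars('w3',amin=200)"
```

```text
from [ 0.4709 -0.0099  0.2219] yang 0.0 slide cm [-20.05  13.01  21.87] turn -0.099 j6 -0.24
time: 3.95
eef_pos: [0.6004, -0.211, 0.0192]
tcp_rot: [0.671, 0.741, -0.0, -0.002]
contact_force: [-0.8, 0.2, -0.6]
opening: 0.702
finger_force: 0.0
from [ 0.6004 -0.211   0.0192] yang 0.099 slide cm [0.04 0.1  1.57] turn -0.001 j6 -0.6
px [115.  48.] ctr [ 0.4799 -0.0936] size [0.0264 0.0433] ang 4.6 z 0.0241
px [557.   9.] ctr [ 0.648  -0.0751] size [0.0103 0.058 ] ang 15.6 z 0.0217
px [653. 348.] ctr [ 0.6923 -0.191 ] size [0.0255 0.078 ] ang 91.1 z 0.0244
px [400. 372.] ctr [ 0.6006 -0.2075] size [0.0244 0.0799] ang 95.7 z 0.0244
px [ 45. 357.] ctr [ 0.45   -0.2141] size [0.0089 0.0493] ang 161.7 z 0.0250
px [ 69. 422.] ctr [ 0.4605 -0.2442] size [0.0132 0.041 ] ang 100.8 z 0.0251
```

```bash
python3 -m inch '[{"slide":[0,0,0.8],"turn":0,"grip":6},{"slide":[0,0,1.5],"turn":0,"grip":6},{"slide":[0,0,1.5],"turn":0,"grip":6},{"slide":[0,0,1.5],"turn":0,"grip":2},{"slide":[0,0,1.5],"turn":0,"grip":2},{"slide":[0,0,1.5],"turn":0,"grip":2},{"slide":[0,0,1.5],"turn":0,"grip":2},{"slide":[0,0,1.5],"turn":0,"grip":2},{"slide":[0,0,1.5],"turn":0,"grip":2},{"slide":[0,0,1.5],"turn":0,"grip":2}]' 60; python3 -c "
from h import *
move([.4750,-.0427,.13],np.radians(4.05))"
```

```text
time: 5.0
eef_pos: [0.6019, -0.2109, 0.0071]
tcp_rot: [0.671, 0.742, 0.0, 0.001]
contact_force: [-0.1, 0.1, 4.7]
opening: 0.266
finger_force: 62.4
from [ 0.6019 -0.2109  0.0071] yang 0.1 slide cm [ 18.   -10.93 -12.31] turn 0.029 j6 -0.6
```

```bash
python3 -m inch '[{"slide":[0,0,-5],"turn":0.03,"grip":2},{"slide":[0,0,-10],"turn":0.03,"grip":2},{"slide":[4,-2,-10.5],"turn":0.03,"grip":2},{"slide":[8,-5,-10.5],"turn":0.03,"grip":2},{"slide":[12,-8,-10.5],"turn":0.03,"grip":2},{"slide":[16,-10,-10.5],"turn":0.03,"grip":2},{"slide":[17.9,-10.9,-10.5],"turn":0.03,"grip":2},{"slide":[17.9,-10.9,-10.5],"turn":0.03,"grip":2},{"slide":[17.9,-10.9,-10.5],"turn":0.03,"grip":2},{"slide":[17.9,-10.9,-10.5],"turn":0.03,"grip":2},{"slide":[17.9,-10.9,-10.5],"turn":0.03,"grip":2}]' 60; python3 -c "
from h import *
move([.4749,-.0435,.0525],np.radians(4.05))
wrist('w4');z=np.load('pics/w4.npz');C=cloud(z);print(np.round(C[384*9//16:384*13//16:12,255],3))
a=z['im'][150:350,150:400,::-1];cv2.imwrite('pics/w4c.png',cv2.resize(a,(750,600),interpolation=cv2.INTER_CUBIC))"
```

```text
time: 6.1
eef_pos: [0.476, -0.0445, 0.1115]
tcp_rot: [0.682, 0.731, 0.0, 0.0]
contact_force: [0.0, -0.8, -1.0]
opening: 0.262
finger_force: 61.8
from [ 0.476  -0.0445  0.1115] yang 0.069 slide cm [ 0.11 -0.1   5.9 ] turn -0.002 j6 -0.37
[[ 0.474 -0.017  0.129]
 [ 0.475 -0.023  0.129]
 [ 0.475 -0.029  0.13 ]
 [ 0.475 -0.035  0.13 ]
 [ 0.476 -0.042  0.129]
 [ 0.476 -0.049  0.129]
 [ 0.477 -0.057  0.129]
 [ 0.477 -0.064  0.13 ]]
```

View pics/w4_b.png

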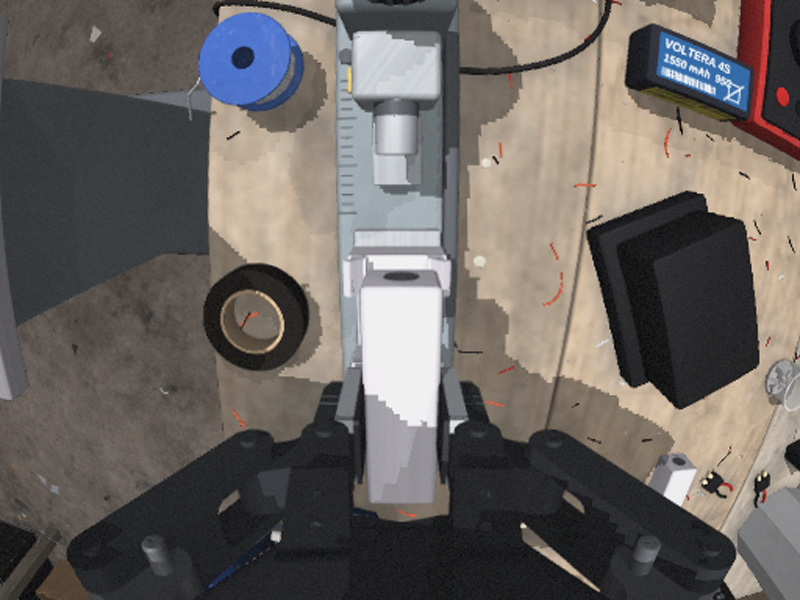

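The bar is in hand, spanning (400,270)–(400,500) and level. The far saddle shows at (400,250). I'll fit the bar pose in hand.

```bash
python3 -c "
from h import *
bars('w4',.129,.004,200);print(ctrl.get_state()['eef_pos'])" ; python3 comp.py w4
```

```text
px [401. 389.] ctr [ 0.4752 -0.0411] size [0.048  0.0823] ang 76.4 z 0.1288
[ 0.47578756 -0.04446344  0.11139854]
anvil 10
lips1 0
lips2 423 ctr [ 0.473  -0.0172] size [0.0476 0.0164] ang 3.7 mean [ 0.4705 -0.0165  0.0571] lo [ 0.4496 -0.0264  0.0542] hi [ 0.4965 -0.0078  0.0595]
floor1 28 ctr [ 0.4763 -0.064 ] size [0.0455 0.0022] ang 4.0 mean [ 0.4649 -0.0647  0.0448] lo [ 0.4536 -0.0667  0.0421] hi [ 0.4989 -0.0619  0.0479]
floor2 419 ctr [ 0.4729 -0.0127] size [0.0448 0.0072] ang 3.6 mean [ 0.4726 -0.012   0.0451] lo [ 0.4517 -0.0163  0.0423] hi [ 0.4925 -0.008   0.0473]
spindle 1033 ctr [0.4674 0.0518] size [0.0321 0.036 ] ang 89.8 mean [0.4682 0.0488 0.0645] lo [0.45   0.0361 0.058 ] hi [0.4845 0.0661 0.067 ]
slide 3558 ctr [0.4668 0.0688] size [0.0491 0.0654] ang 3.6 mean [0.4668 0.0721 0.0678] lo [0.4438 0.0374 0.0651] hi [0.4861 0.101  0.07  ]
wheel 0
knob 0
```

```bash
python3 -c "
from h import *
z=np.load('pics/w4.npz');C=cloud(z);m=(abs(C[...,2]-.129)<.003)&(z['im'].mean(-1)>105);m=cv2.morphologyEx(m.astype(np.uint8),cv2.MORPH_OPEN,np.ones((3,3)));P=C[m>0]
for y in np.arange(-.085,.001,.008):
    q=P[abs(P[:,1]-y)<.004]
    if len(q)>5:print(round(y,3),len(q),np.round([q[:,0].min(),q[:,0].max(),(q[:,0].min()+q[:,0].max())/2],4))
print(P[:,1].min(),P[:,1].max())"
```

```text
-0.085 10 [0.4684 0.4845 0.4764]
-0.077 432 [0.467 0.491 0.479]
-0.069 494 [0.4668 0.4903 0.4786]
-0.061 535 [0.4666 0.4895 0.478 ]
-0.053 575 [0.4663 0.4885 0.4774]
-0.045 611 [0.4655 0.4879 0.4767]
-0.037 704 [0.4584 0.4877 0.4731]
-0.029 820 [0.4598 0.4934 0.4766]
-0.021 816 [0.4631 0.4871 0.4751]
-0.013 857 [0.4623 0.4866 0.4744]
-0.005 931 [0.4621 0.4861 0.4741]
-0.08193031302468073 -0.0008703247807117648
```

```bash
python3 -m inch '[{"slide":[0.16,-0.17,1],"turn":0,"grip":2},{"slide":[0.16,-0.17,2.5],"turn":0,"grip":2},{"slide":[0.16,-0.17,4],"turn":0,"grip":2},{"slide":[0.16,-0.17,4.8],"turn":0,"grip":2},{"slide":[0.16,-0.17,5.2],"turn":0,"grip":2},{"slide":[0.16,-0.17,5.6],"turn":0,"grip":2},{"slide":[0.16,-0.17,5.8],"turn":0,"grip":2},{"slide":[0.16,-0.17,5.8],"turn":0,"grip":2}]' 60; python3 -c "
from h import *
wrist('w5');z=np.load('pics/w5.npz');C=cloud(z);m=(abs(C[...,2]-.070)<.0035)&(z['im'].mean(-1)>105)&(C[...,1]>-.09)&(C[...,1]<.02);P=C[m]
print(np.median(P[:,2]))
for y in (-.077,-.069,-.013,-.005):
    q=P[abs(P[:,1]-y)<.004]
    if len(q)>5:print(round(y,3),len(q),np.round([q[:,0].min(),q[:,0].max(),(q[:,0].min()+q[:,0].max())/2],4))
print(P[:,1].min(),P[:,1].max())"
```

```text
time: 6.95
eef_pos: [0.4734, -0.042, 0.0534]
tcp_rot: [0.682, 0.731, 0.0, 0.0]
contact_force: [-0.1, 0.3, -1.9]
opening: 0.262
finger_force: 62.1
0.07076983393429068
-0.077 249 [0.4651 0.633  0.5491]
-0.069 497 [0.4636 0.4876 0.4756]
-0.013 848 [0.4603 0.4842 0.4723]
-0.005 917 [0.4594 0.4836 0.4715]
-0.07875674643089967 0.0017134635827293077
```

```bash
python3 -m inch '[{"slide":[-0.15,0.08,0],"turn":0,"grip":2},{"slide":[-0.15,0.08,0.1],"turn":0,"grip":2},{"slide":[-0.15,0.08,0.15],"turn":0,"grip":2},{"slide":[-0.15,0.08,0.15],"turn":0,"grip":2},{"slide":[-0.15,0.08,0.15],"turn":0,"grip":4},{"slide":[-0.15,0.08,0.15],"turn":0,"grip":4},{"slide":[-0.15,0.08,0.15],"turn":0,"grip":4},{"slide":[-0.15,0.08,0.15],"turn":0,"grip":4},{"slide":[-0.15,0.08,0.15],"turn":0,"grip":4}]' 60; python3 -c "
from h import *
wrist('w6');z=np.load('pics/w6.npz');C=cloud(z);m=(abs(C[...,2]-.070)<.0035)&(z['im'].mean(-1)>105)&(C[...,1]>-.09)&(C[...,1]<.02)&(C[...,0]<.52);P=C[m]
print(np.median(P[:,2]))
for y in (-.077,-.069,-.013,-.005):
    q=P[abs(P[:,1]-y)<.004]
    if len(q)>5:print(round(y,3),len(q),np.round([q[:,0].min(),q[:,0].max(),(q[:,0].min()+q[:,0].max())/2],4))
print(P[:,1].min(),P[:,1].max())"
```

```text
time: 7.9
eef_pos: [0.4742, -0.0434, 0.0519]
tcp_rot: [0.682, 0.731, 0.0, 0.0]
contact_force: [-0.2, -0.4, 0.3]
opening: 0.47
finger_force: 0.0
0.0693826273833083
-0.077 359 [0.4659 0.4887 0.4773]
-0.069 484 [0.4651 0.4884 0.4767]
-0.013 870 [0.4611 0.4851 0.4731]
-0.005 950 [0.4603 0.4846 0.4724]
-0.08055915101047016 0.000532069062693534
```

The 80 mm bar is seated, centred about 41.5 mm out from the anvil, and released. Lifting off and going to the big wheel.

```bash
python3 -m inch '[{"slide":[0,0,-3],"turn":0,"grip":4},{"slide":[0,0,-8],"turn":0,"grip":4},{"slide":[0,0,-13],"turn":0,"grip":8.5},{"slide":[0,0,-13],"turn":0,"grip":8.5},{"slide":[0,0,-13],"turn":0,"grip":8.5}]'; python3 -c "
from h import *
move([.4625,.1206,.15],.8);wrist('w7')"; python3 comp.py w7
```

```text
time: 8.45
eef_pos: [0.4751, -0.0437, 0.1836]
tcp_rot: [0.682, 0.731, 0.001, 0.002]
contact_force: [0.1, -0.1, -0.5]
opening: 0.953
finger_force: 0.0
from [ 0.4751 -0.0437  0.1836] yang 0.07 slide cm [16.48 -0.12  3.34] turn -0.73 j6 -0.37
anvil 1087 ctr [ 0.4784 -0.0929] size [0.0439 0.0244] ang 4.4 mean [ 0.4782 -0.0921  0.0782] lo [ 0.4569 -0.1051  0.0754] hi [ 0.4998 -0.0808  0.08  ]
lips1 295 ctr [ 0.477  -0.0732] size [0.0472 0.0207] ang 3.4 mean [ 0.4772 -0.0724  0.0569] lo [ 0.4534 -0.0835  0.054 ] hi [ 0.5001 -0.0619  0.0597]
lips2 288 ctr [ 0.4727 -0.0127] size [0.0474 0.0248] ang 3.5 mean [ 0.4735 -0.0157  0.057 ] lo [ 0.4491 -0.0261  0.0541] hi [ 4.969e-01 -2.000e-04  5.960e-02]
floor1 59 ctr [ 0.4764 -0.0724] size [0.0454 0.0187] ang 3.8 mean [ 0.4726 -0.0673  0.045 ] lo [ 0.4534 -0.0823  0.0421] hi [ 0.4985 -0.0618  0.0477]
floor2 52 ctr [ 0.473  -0.0128] size [0.0441 0.0237] ang 3.9 mean [ 0.4728 -0.0142  0.0453] lo [ 0.4509 -0.0249  0.0438] hi [ 0.4948 -0.0048  0.0475]
spindle 565 ctr [0.466  0.0349] size [0.0678 0.0356] ang 86.8 mean [0.4685 0.0485 0.0646] lo [0.4506 0.0362 0.0579] hi [0.4835 0.0644 0.067 ]
slide 1913 ctr [0.4684 0.0724] size [0.0492 0.0719] ang 5.7 mean [0.467  0.0726 0.0678] lo [0.4421 0.0376 0.0651] hi [0.4879 0.1049 0.0701]
wheel 1447 ctr [0.465  0.1043] size [0.0551 0.0246] ang 3.8 mean [0.4647 0.1051 0.1002] lo [0.4387 0.0934 0.0965] hi [0.4898 0.1169 0.1022]
knob 0
```

```bash
python3 -m inch '[{"slide":[5,0,0],"turn":-0.15,"grip":8.5},{"slide":[10,-0.1,0],"turn":-0.3,"grip":8.5},{"slide":[15,-0.1,0],"turn":-0.45,"grip":8.5},{"slide":[16.5,-0.1,0],"turn":-0.6,"grip":8.5},{"slide":[16.5,-0.1,3.3],"turn":-0.73,"grip":8.5},{"slide":[16.5,-0.1,3.3],"turn":-0.73,"grip":8.5},{"slide":[16.5,-0.1,3.3],"turn":-0.73,"grip":8.5},{"slide":[16.5,-0.1,6],"turn":-0.73,"grip":8.5},{"slide":[16.5,-0.1,9],"turn":-0.73,"grip":8.5},{"slide":[16.5,-0.1,11.2],"turn":-0.73,"grip":8.5},{"slide":[16.5,-0.1,11.2],"turn":-0.73,"grip":8.5},{"slide":[16.5,-0.1,11.2],"turn":-0.73,"grip":8.5}]' 
python3 -c "
from h import *
wrist('w8')
move([.4625,.1206,.071],.8)"
```

```text
time: 9.7
eef_pos: [0.4622, 0.1207, 0.0706]
tcp_rot: [0.377, 0.926, 0.0, 0.0]
contact_force: [0.6, 0.9, 0.4]
opening: 0.999
finger_force: 0.0
from [0.4629 0.1208 0.0714] yang 0.798 slide cm [ 0.02 -0.04  0.04] turn -0.002 j6 -0.76
```

View pics/w8_b.png

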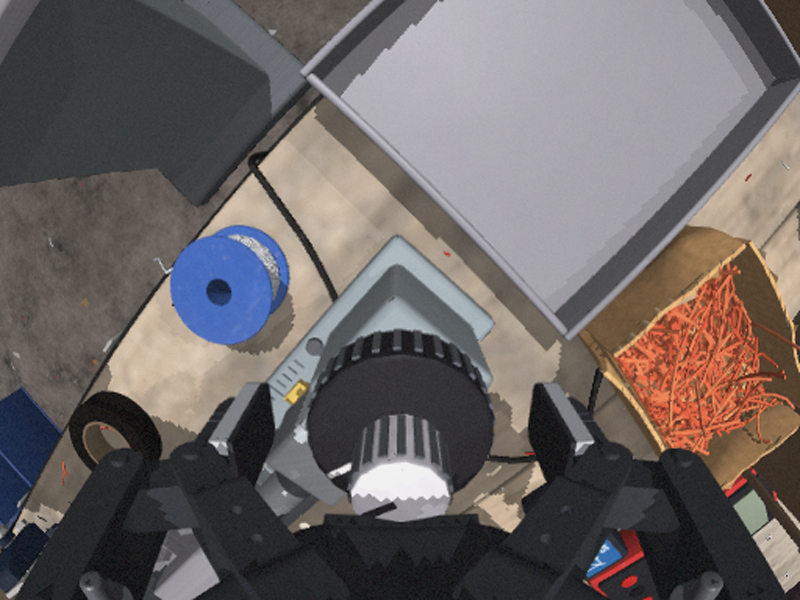

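The wheel sits centred between the pads, at columns 308–493. Gripping and turning clockwise 1.6 rad.

```bash
python3 -m inch '[{"slide":[0,0,0],"turn":0,"grip":5},{"slide":[0,0,0],"turn":0,"grip":5},{"slide":[0,0,0],"turn":0,"grip":5},{"slide":[0,0,0],"turn":0,"grip":5},{"slide":[0,0,0],"turn":0,"grip":5},{"slide":[0,0,0],"turn":0.1,"grip":5},{"slide":[0,0,0],"turn":0.2,"grip":5},{"slide":[0,0,0],"turn":0.3,"grip":5},{"slide":[0,0,0],"turn":0.4,"grip":5},{"slide":[0,0,0],"turn":0.5,"grip":5},{"slide":[0,0,0],"turn":0.6,"grip":5},{"slide":[0,0,0],"turn":0.6,"grip":5}]' 60; python3 -c "
from h import *
wrist('w9');s=ctrl.get_state();print(s['wrist_torque'],s['qpos'][5])"
python3 comp.py w9 | grep -E 'spind|lips2|slide|anvil'
```

```text
time: 10.95
eef_pos: [0.4625, 0.1208, 0.0718]
tcp_rot: [0.634, 0.774, -0.0, 0.001]
contact_force: [-1.1, -3.1, 6.2]
opening: 0.64
finger_force: 63.2
[-0.39456837  0.48056258 -0.14259557] -0.15519090412835132
anvil 0
lips2 0
spindle 12
slide 127 ctr [0.4516 0.0619] size [0.0093 0.0148] ang 20.7 mean [0.4524 0.0616 0.0681] lo [0.4489 0.0555 0.0658] hi [0.4577 0.0694 0.0695]
```

```bash
python3 -m inch '[{"slide":[0,0,0],"turn":0.1,"grip":5},{"slide":[0,0,0],"turn":0.2,"grip":5},{"slide":[0,0,0],"turn":0.3,"grip":5},{"slide":[0,0,0],"turn":0.4,"grip":5},{"slide":[0,0,0],"turn":0.5,"grip":5},{"slide":[0,0,0],"turn":0.6,"grip":5},{"slide":[0,0,0],"turn":0.7,"grip":5},{"slide":[0,0,0],"turn":0.8,"grip":5},{"slide":[0,0,0],"turn":0.9,"grip":5},{"slide":[0,0,0],"turn":0.95,"grip":5},{"slide":[0,0,0],"turn":0.95,"grip":5}]'; python3 -m inch '[{"slide":[0,0,0],"turn":0,"grip":8.5},{"slide":[0,0,0],"turn":0,"grip":8.5},{"slide":[0,0,0],"turn":0,"grip":8.5},{"slide":[0,0,0],"turn":0,"grip":8.5},{"slide":[0,0,-4],"turn":0,"grip":8.5},{"slide":[0,0,-9],"turn":0,"grip":8.5},{"slide":[0,0,-9],"turn":0,"grip":8.5}]'; python3 -c "
from h import *
move([.468,0.03,.20],.07)"
```

```text
time: 12.1
eef_pos: [0.4633, 0.1206, 0.0717]
tcp_rot: [0.917, 0.399, 0.001, 0.001]
contact_force: [1.1, -4.9, 5.9]
opening: 0.637
finger_force: 63.1
time: 12.8
eef_pos: [0.4663, 0.1216, 0.1672]
tcp_rot: [0.917, 0.399, 0.007, 0.002]
contact_force: [0.7, 0.4, 0.7]
opening: 0.996
finger_force: 0.0
from [0.4663 0.1216 0.1672] yang -0.749 slide cm [-6.55  6.4  -3.28] turn -0.819 j6 0.79
```

```bash
python3 -m inch '[{"slide":[-3,3,-3],"turn":-0.15,"grip":8.5},{"slide":[-6,6,-3],"turn":-0.3,"grip":8.5},{"slide":[-8.6,8.3,-3],"turn":-0.45,"grip":8.5},{"slide":[-8.6,8.3,-3],"turn":-0.6,"grip":8.5},{"slide":[-8.6,8.3,-3],"turn":-0.75,"grip":8.5},{"slide":[-8.6,8.3,-3],"turn":-0.82,"grip":8.5},{"slide":[-8.6,8.3,-3],"turn":-0.82,"grip":8.5},{"slide":[-8.6,8.3,-3],"turn":-0.82,"grip":8.5}]'; python3 -c "
from h import *
wrist('w10')"; python3 comp.py w10
```

```text
time: 13.6
eef_pos: [0.4635, 0.0017, 0.1895]
tcp_rot: [0.683, 0.731, -0.0, -0.0]
contact_force: [-0.1, -0.0, -0.0]
opening: 0.998
finger_force: 0.0
anvil 863 ctr [ 0.478  -0.0928] size [0.0443 0.0247] ang 3.9 mean [ 0.478  -0.0921  0.0782] lo [ 0.4561 -0.1051  0.0754] hi [ 0.4995 -0.0805  0.0799]
lips1 235 ctr [ 0.4768 -0.0738] size [0.0472 0.0213] ang 3.6 mean [ 0.4752 -0.0732  0.0569] lo [ 0.4529 -0.0837  0.0541] hi [ 0.5    -0.0622  0.0598]
lips2 299 ctr [ 0.4722 -0.0024] size [0.0473 0.0456] ang 3.4 mean [ 0.4727 -0.0125  0.057 ] lo [ 0.4494 -0.0261  0.0541] hi [0.4964 0.0168 0.0598]
floor1 82 ctr [ 0.4765 -0.0723] size [0.0457 0.0184] ang 3.9 mean [ 0.471  -0.0676  0.045 ] lo [ 0.4534 -0.0821  0.0421] hi [ 0.4988 -0.0621  0.0477]
floor2 45 ctr [ 0.4735 -0.016 ] size [0.0448 0.0151] ang 5.6 mean [ 0.4701 -0.0122  0.045 ] lo [ 0.4506 -0.0245  0.0421] hi [ 0.4953 -0.0077  0.0477]
spindle 540 ctr [0.4699 0.0296] size [0.0355 0.0606] ang 3.5 mean [0.4699 0.0248 0.0645] lo [4.509e-01 1.000e-04 5.770e-02] hi [0.4859 0.0602 0.067 ]
slide 1397 ctr [0.4653 0.0676] size [0.0485 0.0749] ang 1.0 mean [0.4681 0.05   0.0682] lo [0.4417 0.0307 0.0656] hi [0.4875 0.1027 0.07  ]
wheel 2761 ctr [0.4633 0.1211] size [0.0562 0.0566] ang 14.4 mean [0.4631 0.1185 0.1003] lo [0.4369 0.0944 0.0972] hi [0.4898 0.147  0.1022]
knob 1035 ctr [0.4636 0.1211] size [0.0248 0.0262] ang 2.7 mean [0.4634 0.1204 0.1272] lo [0.452  0.1087 0.1239] hi [0.4751 0.1326 0.1289]
```

View pics/w10_b.png

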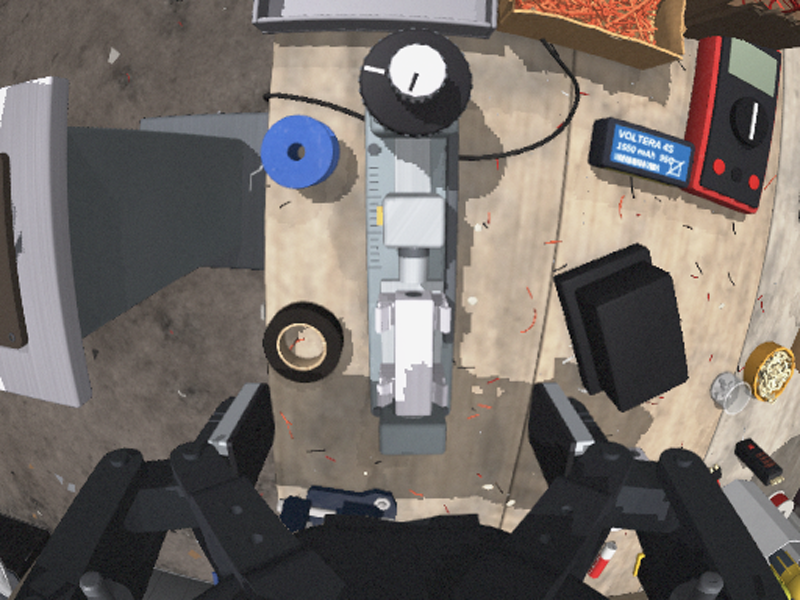

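The spindle has advanced and its tip is close to the bar end near (410,285). I'll measure the gap along the centreline.

```bash
cat > prof.py <<'E'
from h import *
import sys
z=np.load(f'pics/{sys.argv[1]}.npz');C=cloud(z)
m=(abs(C[...,0]-(.4776-.0706*(C[...,1]+.0815)))<.003)&(C[...,2]<.09)
P=C[m];k=np.floor(P[:,1]/.001)
for y in range(-6,32):
    q=P[k==y]
    if len(q): print(y,np.round(q[:,2].max()*1000,1),end=' | ')
print()
E
python3 prof.py w2; python3 prof.py w10
python3 -c "
from h import *
im=cv2.imread('pics/w10.png');cv2.imwrite('pics/w10c.png',cv2.resize(im[110:280,215:310],None,fx=6,fy=3.5,interpolation=cv2.INTER_CUBIC))"
```

```text
-6 21.6 | -5 21.4 | -4 20.5 | -3 19.9 | -2 21.3 | 0 12.8 | 1 13.2 | 2 12.8 | 3 12.9 | 4 11.9 | 5 13.0 | 6 13.6 | 7 13.6 | 8 13.0 | 9 12.6 | 10 13.2 | 11 14.1 | 12 13.7 | 13 13.0 | 14 12.9 | 15 12.1 | 16 13.3 | 17 13.3 | 18 13.6 | 21 25.6 | 22 25.6 | 23 25.0 | 24 25.4 | 25 24.5 | 26 25.0 | 27 24.7 | 28 26.0 | 29 24.7 | 30 25.5 | 31 24.9 | 
-6 71.1 | -5 70.0 | -4 69.8 | -3 70.7 | -2 70.2 | -1 69.6 | 0 65.4 | 8 66.3 | 9 66.8 | 10 67.9 | 11 66.3 | 12 66.7 | 13 66.5 | 14 66.5 | 15 67.1 | 16 67.4 | 17 67.4 | 18 66.7 | 19 67.1 | 20 67.0 | 21 66.6 | 22 66.9 | 23 66.8 | 24 66.9 | 25 67.9 | 26 68.0 | 27 67.8 | 28 68.2 | 29 67.7 | 30 67.9 | 31 69.6 |
```

View pics/w10c.png

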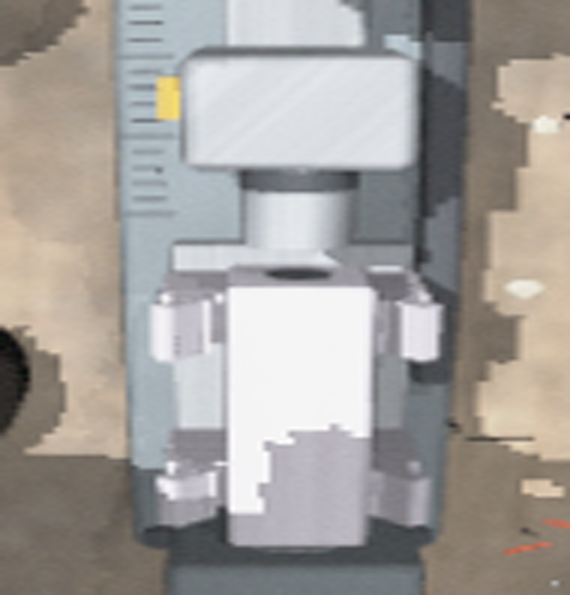

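Bar end is at y≈0.5 mm and the spindle tip at ≈8 mm, so the gap is about 7.5 mm. On to the small knob.

```bash
python3 -c "
from h import *
move([.463,.1207,.16],.7);move([.463,.1207,.104],.7)"
```

```text
from [0.4636 0.0018 0.1895] yang 0.068 slide cm [11.87  0.75  2.96] turn -0.632 j6 -0.28
from [0.4636 0.0018 0.1895] yang 0.068 slide cm [11.87  0.76  8.56] turn -0.632 j6 -0.28
```

```bash
python3 -m inch '[{"slide":[5,0.3,0],"turn":-0.15,"grip":6},{"slide":[10,0.6,0],"turn":-0.3,"grip":6},{"slide":[11.9,0.75,0],"turn":-0.45,"grip":6},{"slide":[11.9,0.75,1],"turn":-0.6,"grip":6},{"slide":[11.9,0.75,3],"turn":-0.63,"grip":6},{"slide":[11.9,0.75,3],"turn":-0.63,"grip":6},{"slide":[11.9,0.75,6],"turn":-0.63,"grip":6},{"slide":[11.9,0.75,8],"turn":-0.63,"grip":6},{"slide":[11.9,0.75,8.4],"turn":-0.63,"grip":6},{"slide":[11.9,0.75,8.4],"turn":-0.63,"grip":6},{"slide":[11.9,0.75,8.4],"turn":-0.63,"grip":6}]' 30; python3 -c "
from h import *
move([.463,.1207,.104],.7)"
```

```text
time: 14.75
eef_pos: [0.4639, 0.1208, 0.1073]
tcp_rot: [0.422, 0.907, 0.001, 0.001]
contact_force: [0.5, 0.9, 0.4]
opening: 0.703
finger_force: 0.0
from [0.4639 0.1208 0.1073] yang 0.699 slide cm [ 0.05 -0.08  0.33] turn -0.001 j6 -0.66
```

```bash
python3 -m inch '[{"slide":[0,-0.08,0.2],"turn":0,"grip":6},{"slide":[0,-0.08,0.3],"turn":0,"grip":6},{"slide":[0,-0.08,0.3],"turn":0,"grip":2},{"slide":[0,-0.08,0.3],"turn":0,"grip":2},{"slide":[0,-0.08,0.3],"turn":0,"grip":2},{"slide":[0,-0.08,0.3],"turn":0,"grip":2},{"slide":[0,-0.08,0.3],"turn":0,"grip":2},{"slide":[0,-0.08,0.3],"turn":0,"grip":2},{"slide":[0,-0.08,0.3],"turn":0,"grip":2}]' 30; python3 -c "
from h import *
wrist('w11');s=ctrl.get_state();print(s['wrist_torque'],s['contact_force'])"
```

```text
time: 15.65
eef_pos: [0.4623, 0.1203, 0.1031]
tcp_rot: [0.422, 0.907, -0.0, 0.0]
contact_force: [-1.7, -2.1, 4.4]
opening: 0.278
finger_force: 29.5
[-0.1206151   0.32469661 -0.01446758] [-2.75383621 -0.03843219  5.11852426]
```

View pics/w11_b.png

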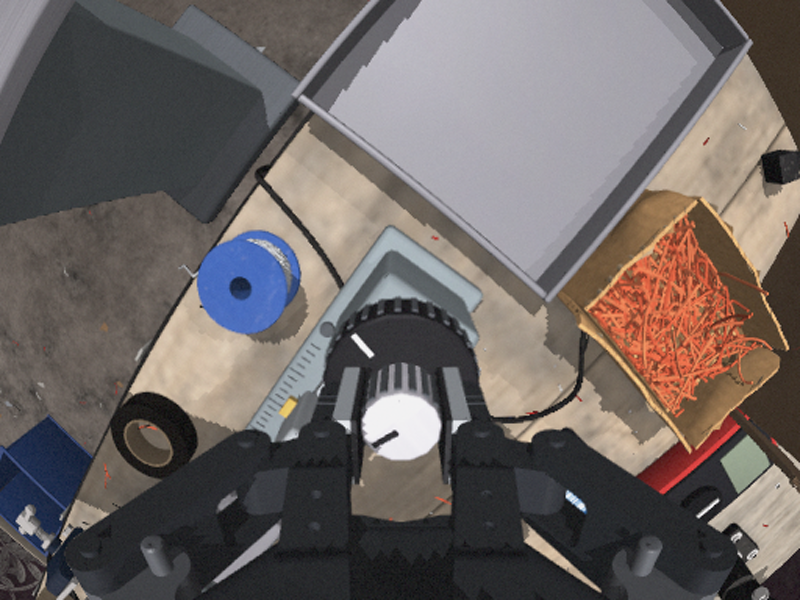

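The knob is held between the pads at (400,425), clear of the wheel. Turning it clockwise.

```bash
python3 -m inch '[{"slide":[0,0,0],"turn":0.1,"grip":2},{"slide":[0,0,0],"turn":0.2,"grip":2},{"slide":[0,0,0],"turn":0.3,"grip":2},{"slide":[0,0,0],"turn":0.4,"grip":2},{"slide":[0,0,0],"turn":0.5,"grip":2},{"slide":[0,0,0],"turn":0.6,"grip":2},{"slide":[0,0,0],"turn":0.7,"grip":2},{"slide":[0,0,0],"turn":0.8,"grip":2},{"slide":[0,0,0],"turn":0.9,"grip":2},{"slide":[0,0,0],"turn":1.0,"grip":2},{"slide":[0,0,0],"turn":1.1,"grip":2},{"slide":[0,0,0],"turn":1.2,"grip":2},{"slide":[0,0,0],"turn":1.2,"grip":2},{"slide":[0,0,0],"turn":1.2,"grip":2}]' 30; python3 -c "
from h import *
wrist('w12');save('s12','scene');save('d12','side');s=ctrl.get_state();print(s['wrist_torque'],s['contact_force'])
a=cv2.imread('pics/s12.png')[170:290,220:320]; b=cv2.imread('pics/d12.png')[150:250,230:330]
cv2.imwrite('pics/c12.png',np.hstack([cv2.resize(a,(400,480),interpolation=cv2.INTER_CUBIC),cv2.resize(b,(400,480),interpolation=cv2.INTER_CUBIC)]))"
```

```text
time: 17.1
eef_pos: [0.4629, 0.1204, 0.1031]
tcp_rot: [0.86, 0.511, 0.001, 0.0]
contact_force: [0.4, 0.5, 3.3]
opening: 0.284
finger_force: 29.5
[ 0.05374961 -0.23748695  0.0389596 ] [2.06682878 0.30855641 1.86284288]
```

View pics/c12.png

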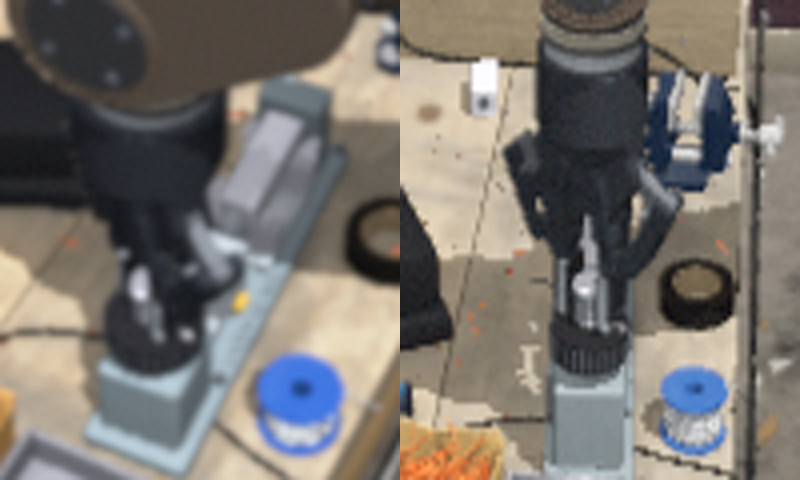

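```bash
T='import h;s=h.ctrl.get_state();print("TQ",s["wrist_torque"].round(3),s["qpos"][5].round(3))'
python3 -m inch '[{"slide":[0,0,0],"turn":0.05,"grip":2},{"slide":[0,0,0],"turn":0.1,"grip":2},{"slide":[0,0,0],"turn":0.1,"grip":2}]'|grep force; python3 -c "$T"
python3 -m inch '[{"slide":[0,0,0],"turn":0.05,"grip":2},{"slide":[0,0,0],"turn":0.1,"grip":2},{"slide":[0,0,0],"turn":0.1,"grip":2}]'|grep force; python3 -c "$T"
python3 -m inch '[{"slide":[0,0,0],"turn":0.05,"grip":2},{"slide":[0,0,0],"turn":0.05,"grip":2}]'|grep force; python3 -c "$T"
python3 -m inch '[{"slide":[0,0,0],"turn":0.05,"grip":2},{"slide":[0,0,0],"turn":0.05,"grip":2}]'|grep force; python3 -c "$T"
```

```text
contact_force: [1.4, 0.3, 2.5]
finger_force: 29.5
TQ [-0.037 -0.3   -0.049] 0.641
contact_force: [2.4, 0.3, 2.1]
finger_force: 29.5
TQ [ 0.032 -0.377 -0.017] 0.74
contact_force: [3.6, 0.3, 3.0]
finger_force: 29.5
TQ [-0.077 -0.476 -0.037] 0.79
contact_force: [3.8, -0.3, 1.8]
finger_force: 29.5
TQ [-0.05  -0.645 -0.027] 0.84
```

```bash
python3 -m inch '[{"slide":[0,0,0],"turn":0,"grip":5},{"slide":[0,0,0],"turn":0,"grip":6},{"slide":[0,0,0],"turn":0,"grip":6},{"slide":[0,0,-4],"turn":0,"grip":6},{"slide":[0,0,-9],"turn":0,"grip":6},{"slide":[0,0,-9],"turn":-0.15,"grip":6}]'; python3 -c "
from h import *
move([.464,0.0,.19],.07)"
```

```text
time: 18.85
eef_pos: [0.466, 0.1206, 0.2]
tcp_rot: [0.895, 0.446, 0.006, 0.002]
contact_force: [0.6, -0.4, 0.3]
opening: 0.706
finger_force: 0.0
from [0.466  0.1206 0.2   ] yang -0.646 slide cm [-9.76  7.09  0.99] turn -0.716 j6 0.69
```

```bash
python3 -m inch '[{"slide":[-3,2,1],"turn":-0.15,"grip":8.5},{"slide":[-6,4,1],"turn":-0.3,"grip":8.5},{"slide":[-9.8,7.1,1],"turn":-0.45,"grip":8.5},{"slide":[-9.8,7.1,1],"turn":-0.6,"grip":8.5},{"slide":[-9.8,7.1,1],"turn":-0.72,"grip":8.5},{"slide":[-9.8,7.1,1],"turn":-0.72,"grip":8.5},{"slide":[-9.8,7.1,1],"turn":-0.72,"grip":8.5}]'; python3 -c "
from h import *
wrist('w13');im=cv2.imread('pics/w13.png');cv2.imwrite('pics/w13c.png',cv2.resize(im[60:300,205:325],None,fx=4,fy=2.5,interpolation=cv2.INTER_CUBIC))"; python3 comp.py w13 | grep -E 'anvil|lips'; python3 prof.py w13
```

```text
time: 19.55
eef_pos: [0.459, -0.0005, 0.1824]
tcp_rot: [0.683, 0.731, -0.0, -0.001]
contact_force: [0.9, 0.3, -1.0]
opening: 0.993
finger_force: 0.0
anvil 915 ctr [ 0.4777 -0.084 ] size [0.0438 0.0239] ang 4.6 mean [ 0.4774 -0.083   0.0782] lo [ 0.4561 -0.0956  0.0754] hi [ 0.4988 -0.0718  0.08  ]
lips1 262 ctr [ 0.4764 -0.0648] size [0.046  0.0216] ang 3.6 mean [ 0.4755 -0.0642  0.057 ] lo [ 0.4531 -0.0754  0.0541] hi [ 0.499  -0.0532  0.0598]
lips2 294 ctr [0.4722 0.0018] size [0.0469 0.0365] ang 3.5 mean [ 0.4726 -0.0057  0.057 ] lo [ 0.4492 -0.0175  0.0542] hi [0.496  0.0186 0.0595]
-6 69.9 | -5 70.1 | -4 70.8 | -3 70.8 | -2 70.0 | -1 70.5 | 0 70.3 | 1 69.5 | 2 69.9 | 3 70.2 | 4 70.0 | 5 70.2 | 6 69.8 | 7 70.1 | 8 68.3 | 9 66.7 | 10 67.7 | 11 67.1 | 12 67.3 | 13 66.4 | 14 67.2 | 15 66.9 | 16 67.2 | 17 67.3 | 18 66.7 | 19 66.9 | 20 66.3 | 21 67.4 | 22 67.2 | 23 66.0 | 24 67.7 | 25 67.2 | 26 68.3 | 27 67.3 | 28 67.7 | 29 67.9 | 30 67.9 | 31 69.1 |
```

View pics/w13c.png

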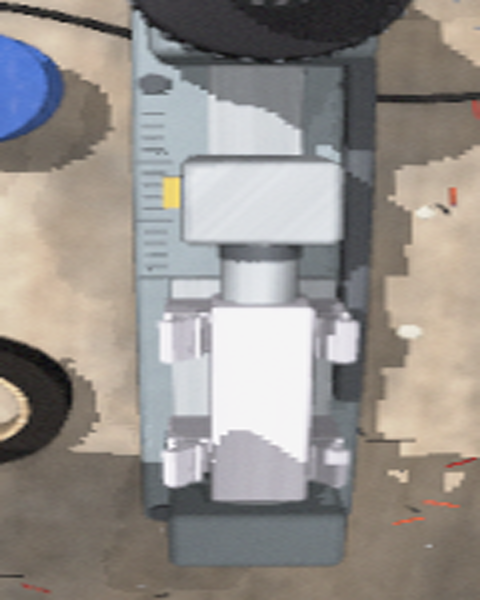

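```bash
python3 -c "
from h import *
for n in ('w10','w13'):
    z=np.load(f'pics/{n}.npz');C=cloud(z)
    a=C[...,1];u=C[...,0]-(.4776-.0706*(a+.0815));m=(abs(u)<.008)&(a>-.1)&(a<.03)
    for c in range(252,268,4):
        pass
    P=C[m&(abs(C[...,2]-.0695)<.0012)&(a<-.0)];Q=C[m&(abs(C[...,2]-.078)<.0012)&(a<0)]
    S=C[m&(abs(C[...,2]-.0665)<.0015)&(abs(u)<.002)&(a>.004)]
    F=C[m&(C[...,2]>.0705)&(C[...,2]<.0765)&(a<0)]
    print(n,'bar near',np.sort(P[:,1])[:6].round(4),'anvil top front',np.sort(Q[:,1])[-4:].round(4),'face pts',F[:,1:].round(4)[:8].tolist(),'spindle',np.sort(S[:,1])[:4].round(4), 'bar far',np.sort(C[m&(abs(C[...,2]-.0695)<.001)][:,1])[-4:].round(4))
"
```

```text
w10 bar near [-0.0824 -0.0822 -0.0821 -0.0821 -0.082  -0.082 ] anvil top front [-0.0813 -0.0812 -0.0808 -0.0807] face pts [[-0.0026, 0.0707], [-0.0022, 0.0706], [-0.003, 0.0712], [-0.0051, 0.0711], [-0.0117, 0.0706], [-0.0117, 0.0706], [-0.0113, 0.0706], [-0.0106, 0.0713]] spindle [0.0087 0.0087 0.0087 0.0096] bar far [-0.0008 -0.0007 -0.0006 -0.0005]
w13 bar near [-0.0735 -0.0732 -0.0729 -0.0729 -0.0728 -0.0728] anvil top front [-0.0728 -0.0726 -0.0725 -0.0724] face pts [[-0.0001, 0.0705], [-0.0022, 0.0708], [-0.004, 0.0708], [-0.0051, 0.0709], [-0.006, 0.0709], [-0.0071, 0.0706], [-0.0082, 0.0705], [-0.0097, 0.0708]] spindle [0.0064 0.008  0.0082 0.0083] bar far [0.008  0.008  0.0082 0.0083]
```

The bar now lies between anvil and spindle with perhaps 0–1 mm of play. I'll regrip the small knob and close the remainder.

```bash
python3 -c "
from h import *
move([.463,.1207,.104],.4)"
python3 -m inch '[{"slide":[4,0.3,0],"turn":-0.1,"grip":6},{"slide":[8,0.8,0],"turn":-0.2,"grip":6},{"slide":[12,1.2,0],"turn":-0.33,"grip":6},{"slide":[12,1.2,0],"turn":-0.33,"grip":6},{"slide":[12,1.2,0],"turn":-0.33,"grip":6},{"slide":[12,1.2,0],"turn":-0.33,"grip":6},{"slide":[12,1.2,4],"turn":-0.33,"grip":6},{"slide":[12,1.2,7],"turn":-0.33,"grip":6},{"slide":[12,1.2,7],"turn":-0.33,"grip":6},{"slide":[12,1.2,7],"turn":-0.33,"grip":6}]' 30; python3 -c "
from h import *
move([.463,.1207,.104],.4)"
```

```text
from [ 4.591e-01 -3.000e-04  1.825e-01] yang 0.068 slide cm [12.04  1.22  7.85] turn -0.332 j6 -0.29
time: 20.6
eef_pos: [0.4631, 0.119, 0.113]
tcp_rot: [0.553, 0.833, -0.0, -0.0]
contact_force: [0.2, 0.9, 0.6]
opening: 0.702
finger_force: 0.0
from [0.4631 0.119  0.113 ] yang 0.398 slide cm [0.16 0.06 0.9 ] turn -0.002 j6 -0.36
```

```bash
T='import h;s=h.ctrl.get_state();print("TQ",s["wrist_torque"].round(3),s["qpos"][5].round(3))'
python3 -m inch '[{"slide":[0.16,0.06,0.5],"turn":0,"grip":6},{"slide":[0.16,0.06,0.9],"turn":0,"grip":6},{"slide":[0.16,0.06,0.9],"turn":0,"grip":2},{"slide":[0.16,0.06,0.9],"turn":0,"grip":2},{"slide":[0.16,0.06,0.9],"turn":0,"grip":2},{"slide":[0.16,0.06,0.9],"turn":0,"grip":2},{"slide":[0.16,0.06,0.9],"turn":0,"grip":2},{"slide":[0.16,0.06,0.9],"turn":0,"grip":2},{"slide":[0.16,0.06,0.9],"turn":0,"grip":2}]' 30; python3 -c "$T"
python3 -m inch '[{"slide":[0,0,0],"turn":0.03,"grip":2},{"slide":[0,0,0],"turn":0.06,"grip":2},{"slide":[0,0,0],"turn":0.06,"grip":2}]'|grep t_force; python3 -c "$T"
python3 -m inch '[{"slide":[0,0,0],"turn":0.03,"grip":2},{"slide":[0,0,0],"turn":0.06,"grip":2},{"slide":[0,0,0],"turn":0.06,"grip":2}]'|grep t_force; python3 -c "$T"
python3 -m inch '[{"slide":[0,0,0],"turn":0.03,"grip":2},{"slide":[0,0,0],"turn":0.06,"grip":2},{"slide":[0,0,0],"turn":0.06,"grip":2}]'|grep t_force; python3 -c "$T"
```

```text
time: 21.5
eef_pos: [0.4621, 0.1212, 0.1045]
tcp_rot: [0.552, 0.834, -0.001, -0.001]
contact_force: [-4.4, -1.9, 4.5]
opening: 0.278
finger_force: 29.7
TQ [-0.434  0.749  0.025] -0.356
contact_force: [-5.5, -3.9, 5.5]
TQ [-0.405  0.807  0.002] -0.295
contact_force: [-4.6, -2.5, 6.1]
TQ [-0.38   0.772  0.066] -0.235
contact_force: [-3.9, -2.4, 5.4]
TQ [-0.351  0.806  0.019] -0.176
```

```bash
python3 -m inch '[{"slide":[0,0,0],"turn":0,"grip":5},{"slide":[0,0,0],"turn":0,"grip":6},{"slide":[0,0,0],"turn":0,"grip":6},{"slide":[0,0,-4],"turn":0,"grip":6},{"slide":[0,0,-8],"turn":0,"grip":6},{"slide":[-5,2,-8],"turn":0.1,"grip":8.5},{"slide":[-9,4,-8],"turn":0.2,"grip":8.5},{"slide":[-12,5,-8],"turn":0.33,"grip":8.5},{"slide":[-12,5,-8],"turn":0.33,"grip":8.5},{"slide":[-12,5,-8],"turn":0.33,"grip":8.5}]'; python3 -c "
from h import *
wrist('w14')
z=np.load('pics/w14.npz');C=cloud(z)
a=C[...,1];u=C[...,0]-(.4776-.0706*(a+.0815));m=(abs(u)<.008)&(a>-.1)&(a<.03)
f=lambda h,t,k,s=1:np.sort(C[m&(abs(C[...,2]-h)<t)&k][:,1])[::s][:5].round(4)
print('bar',f(.0695,.0012,a<0),f(.0695,.001,a<.03,-1),'anvil',f(.078,.0012,a<0,-1))
move([.62,-.2,.23],.07)"; python3 comp.py w14 | grep -E 'anvil|lips'; python3 prof.py w14
```

```text
time: 23.4
eef_pos: [0.5379, 0.0151, 0.1834]
tcp_rot: [0.745, 0.667, -0.0, -0.001]
contact_force: [-0.4, 0.0, 0.7]
opening: 0.995
finger_force: 0.0
bar [-0.0725 -0.072  -0.0719 -0.0718 -0.0718] [0.0089 0.0087 0.0085 0.0085 0.0085] anvil [-0.0705 -0.0716 -0.0717 -0.0719 -0.0719]
from [0.5375 0.0158 0.1833] yang -0.109 slide cm [-20.55  10.55  -4.69] turn -0.179 j6 -0.05
anvil 817 ctr [ 0.4782 -0.0834] size [0.0431 0.0258] ang 3.8 mean [ 0.4787 -0.082   0.0781] lo [ 0.4574 -0.0955  0.0754] hi [ 0.4993 -0.0705  0.0797]
lips1 271 ctr [ 0.4813 -0.061 ] size [0.0419 0.0562] ang 69.2 mean [ 0.4807 -0.0629  0.057 ] lo [ 0.4533 -0.0885  0.0542] hi [ 0.5002 -0.0428  0.0598]
lips2 300 ctr [ 0.4771 -0.0062] size [0.0446 0.0512] ang 58.5 mean [ 0.4768 -0.0074  0.0571] lo [ 0.4495 -0.0379  0.0541] hi [0.4956 0.0173 0.06  ]
-6 70.6 | -5 70.4 | -4 69.8 | -3 70.5 | -2 69.9 | -1 69.9 | 0 70.1 | 1 69.9 | 2 70.0 | 3 70.1 | 4 70.6 | 5 70.5 | 6 70.0 | 7 70.3 | 8 69.6 | 9 66.7 | 10 67.8 | 11 67.1 | 12 66.5 | 13 66.9 | 14 66.5 | 15 66.8 | 16 67.2 | 17 67.0 | 18 67.4 | 19 66.4 | 20 65.9 | 21 66.8 | 22 65.9 | 23 66.6 | 24 67.8 | 25 67.4 | 26 67.3 | 27 66.8 | 28 68.4 | 29 67.0 | 30 67.8 | 31 68.1 |
```

The bar is snug: anvil face at about −71.5 mm, bar end and spindle at +8.5 mm. Now the leftover bars.

```bash
python3 -m inch '[{"slide":[-5,2.4,-2],"turn":-0.05,"grip":8.5},{"slide":[-10,4.8,-4],"turn":-0.11,"grip":8.5},{"slide":[-15,7.2,-4],"turn":-0.11,"grip":8.5},{"slide":[-19.7,9.4,-4],"turn":-0.11,"grip":8.5},{"slide":[-19.7,9.4,-4],"turn":-0.11,"grip":8.5},{"slide":[-19.7,9.4,-4],"turn":-0.11,"grip":8.5},{"slide":[-19.7,9.4,-4],"turn":-0.11,"grip":8.5}]'; python3 -c "
from h import *
wrist('w15');bars('w15')
move([.60,-.3254,.10],np.radians(7.1))"
```

```text
time: 24.15
eef_pos: [0.6094, -0.1895, 0.2233]
tcp_rot: [0.707, 0.708, 0.0, -0.001]
contact_force: [-0.2, 0.9, 0.5]
opening: 0.999
finger_force: 0.0
px [247.  59.] ctr [ 0.4916 -0.0362] size [0.0298 0.1172] ang 94.4 z 0.0209
px [423.  81.] ctr [ 0.636  -0.0249] size [0.078  0.1033] ang 116.0 z 0.0222
px [673. 122.] ctr [ 0.8324 -0.0658] size [0.0576 0.0585] ang 60.8 z 0.0235
px [500. 218.] ctr [ 0.6852 -0.1533] size [0.025  0.0895] ang 90.8 z 0.0245
px [388. 419.] ctr [ 0.5994 -0.3247] size [0.0245 0.05  ] ang 97.2 z 0.0243
px [376. 476.] ctr [ 0.5827 -0.389 ] size [0.0083 0.215 ] ang 1.6 z 0.0237
from [ 0.6093 -0.1889  0.2234] yang 0.002 slide cm [-13.66  -0.94  12.32] turn -0.122 j6 -0.46
```

View pics/w15_b.png

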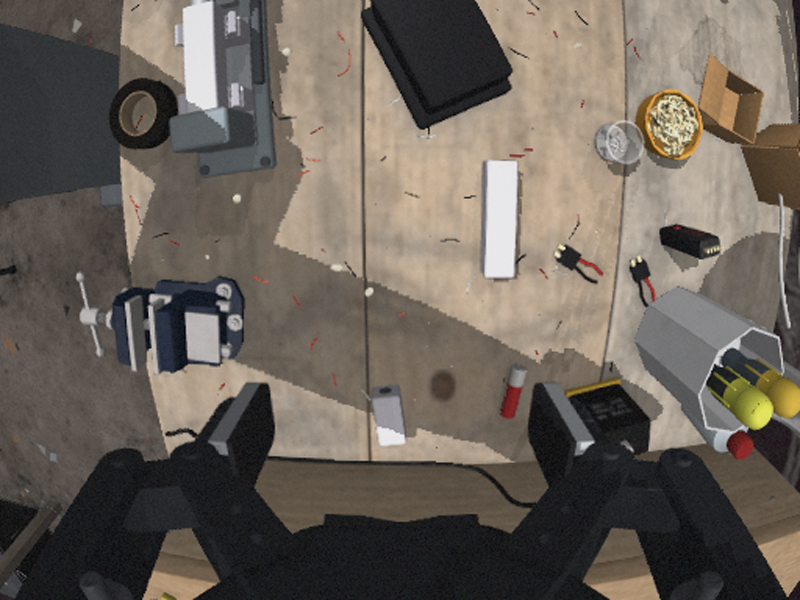

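The 90 mm bar has been knocked to (500,218), world (0.685, −0.153). The 50 mm bar is still at (388,419). Taking the 50 mm bar first, gripped slightly towards the near end, away from the ledge.

```bash
python3 -c "
from h import *
move([.598,-.317,.006],np.radians(7.2))"
python3 -m inch '[{"slide":[-4,-0.3,0],"turn":-0.12,"grip":6},{"slide":[-8,-0.7,2],"turn":-0.12,"grip":6},{"slide":[-12.8,-1.1,6],"turn":-0.12,"grip":6},{"slide":[-12.8,-1.1,10],"turn":-0.12,"grip":6},{"slide":[-12.8,-1.1,14],"turn":-0.12,"grip":6},{"slide":[-12.8,-1.1,18],"turn":-0.12,"grip":6},{"slide":[-12.8,-1.1,18],"turn":-0.12,"grip":6},{"slide":[-12.8,-1.1,18],"turn":-0.12,"grip":6}]' 60; python3 -c "
from h import *
move([.598,-.317,.006],np.radians(7.2))"
```

```text
from [ 0.6093 -0.1889  0.2234] yang 0.002 slide cm [-12.83  -1.13  21.72] turn -0.124 j6 -0.46
time: 25.0
eef_pos: [0.5988, -0.3169, 0.0439]
tcp_rot: [0.663, 0.749, -0.0, -0.001]
contact_force: [-0.4, 0.3, 0.6]
opening: 0.702
finger_force: 0.0
from [ 0.5988 -0.3169  0.0439] yang 0.122 slide cm [-0.01 -0.07  3.79] turn -0.004 j6 -0.76
```

```bash
python3 -m inch '[{"slide":[0,-0.07,2],"turn":0,"grip":6},{"slide":[0,-0.07,3.7],"turn":0,"grip":6},{"slide":[0,-0.07,3.7],"turn":0,"grip":6},{"slide":[0,-0.07,3.7],"turn":0,"grip":2},{"slide":[0,-0.07,3.7],"turn":0,"grip":2},{"slide":[0,-0.07,3.7],"turn":0,"grip":2},{"slide":[0,-0.07,3.7],"turn":0,"grip":2},{"slide":[0,-0.07,3.7],"turn":0,"grip":2},{"slide":[0,-0.07,3.7],"turn":0,"grip":2},{"slide":[0,-0.07,3],"turn":0,"grip":2},{"slide":[0,-0.07,-2],"turn":0,"grip":2},{"slide":[0,-0.07,-7],"turn":0,"grip":2},{"slide":[2,-0.07,-12],"turn":0,"grip":2},{"slide":[6,-0.07,-16],"turn":0,"grip":2}]' 60; python3 -c "
from h import *
for n in ('w8','w11'):
    z=np.load(f'pics/{n}.npz');C=cloud(z)
    m=(abs(C[...,2]-.004)<.003)&(C[...,1]>.16)&(C[...,0]>.33)&(C[...,0]<.62)
    k,l,s,c=cv2.connectedComponentsWithStats(m.astype(np.uint8));b=1+np.argmax(s[1:,4]);P=C[l==b];print(n,s[b],np.round(cv2.minAreaRect(P[:,:2].astype(np.float32)),3) if 0 else cv2.minAreaRect(P[:,:2].astype(np.float32)),np.median(P[:,2]))
i=ctrl.camera_info('scene')
X=np.load('pics/X.npy');m=(abs(X[...,2]-.0035)<.004)&(X[...,1]>.16)&(X[...,0]>.36)&(X[...,0]<.6)
hs=cv2.cvtColor(cv2.imread('pics/scene0.png'),cv2.COLOR_BGR2HSV)[...,1]<60
k,l,s,c=cv2.connectedComponentsWithStats((m&hs).astype(np.uint8));b=1+np.argmax(s[1:,4]);print(cv2.minAreaRect(X[l==b][:,:2].astype(np.float32)))
"
```

```text
time: 26.4
eef_pos: [0.592, -0.2678, 0.1999]
tcp_rot: [0.664, 0.747, 0.0, 0.002]
contact_force: [1.1, -0.1, 0.2]
opening: 0.266
finger_force: 61.4
w8 [  206     0   292   201 34460] ((0.4321040213108063, 0.27487272024154663), (0.1559254229068756, 0.19429543614387512), 1.1519140005111694) 0.004502735605707811
w11 [  199     0   265   181 28125] ((0.43206095695495605, 0.27433204650878906), (0.15606041252613068, 0.1941678375005722), 1.1061580181121826) 0.004503017950321847
((0.43317651748657227, 0.2673777937889099), (0.15017172694206238, 0.18703921139240265), 1.3649280071258545)
```

```bash
python3 -m inch '[{"slide":[4.6,-1,-1],"turn":0.02,"grip":2},{"slide":[9.2,-2,-1],"turn":0.04,"grip":2},{"slide":[13.8,-3,-1],"turn":0.06,"grip":2},{"slide":[18.4,-4,-1],"turn":0.12,"grip":2},{"slide":[23,-5,-1],"turn":0.12,"grip":2},{"slide":[27.6,-6,-1],"turn":0.12,"grip":2},{"slide":[32.2,-7,-1],"turn":0.12,"grip":2},{"slide":[36.8,-8,-1],"turn":0.12,"grip":2},{"slide":[41.4,-9,-1],"turn":0.12,"grip":2},{"slide":[46,-10,-1],"turn":0.12,"grip":2},{"slide":[50.6,-11,-1],"turn":0.12,"grip":2},{"slide":[55,-12,-1],"turn":0.12,"grip":2},{"slide":[57,-12.5,0],"turn":0.12,"grip":2},{"slide":[57,-12.5,0],"turn":0.12,"grip":2},{"slide":[57,-12.5,0],"turn":0.12,"grip":2},{"slide":[57,-12.5,0],"turn":0.12,"grip":2}]' 60; python3 -c "
from h import *
move([.40,.283,.015],0)"
```

```text
time: 28.0
eef_pos: [0.3998, 0.2839, 0.1966]
tcp_rot: [0.708, 0.707, -0.0, 0.0]
contact_force: [-0.4, -0.1, -0.7]
opening: 0.267
finger_force: 61.5
from [0.3998 0.2839 0.1966] yang -0.001 slide cm [-0.08  0.02 18.16] turn -0.001 j6 0.41
```

```bash
python3 -m inch '[{"slide":[0,0,5],"turn":0,"grip":2},{"slide":[0,0,10],"turn":0,"grip":2},{"slide":[0,0,15],"turn":0,"grip":2},{"slide":[0,0,17],"turn":0,"grip":2},{"slide":[0,0,18.1],"turn":0,"grip":2},{"slide":[0,0,18.1],"turn":0,"grip":2},{"slide":[0,0,18.1],"turn":0,"grip":4},{"slide":[0,0,18.1],"turn":0,"grip":4},{"slide":[0,0,18.1],"turn":0,"grip":4},{"slide":[0,0,18.1],"turn":0,"grip":4},{"slide":[0,0,13],"turn":0,"grip":4},{"slide":[0,0,8],"turn":0,"grip":4},{"slide":[0,0,3],"turn":0,"grip":6},{"slide":[0,0,-2],"turn":0,"grip":6},{"slide":[0,0,-2],"turn":0,"grip":6}]' 60; python3 -c "
from h import *
wrist('w16');bars('w16',.028,.006)
z=np.load('pics/w16.npz');print(cloud(z)[300:380:8,256].round(3).tolist())
move([.6,-.1,.2],0)"
```

```text
time: 29.5
eef_pos: [0.4035, 0.2868, 0.226]
tcp_rot: [0.707, 0.707, 0.008, 0.003]
contact_force: [-0.1, 0.2, 0.7]
opening: 0.698
finger_force: 0.0
px [431. 276.] ctr [0.4339 0.274 ] size [0.1673 0.2   ] ang 91.0 z 0.0299
px [671. 234.] ctr [0.6375 0.3182] size [0.0326 0.1231] ang 83.5 z 0.0281
px [393. 277.] ctr [0.4016 0.2791] size [0.023  0.0489] ang 89.9 z 0.0283
px [674. 427.] ctr [0.6801 0.1373] size [0.0963 0.1567] ang 165.1 z 0.0311
px [383. 485.] ctr [0.3913 0.0837] size [0.0477 0.0483] ang 5.3 z 0.0323
[[0.407, 0.094, 0.018], [0.407, 0.091, 0.033], [0.407, 0.076, 0.034], [0.407, 0.03, 0.0], [0.407, 0.012, 0.002], [0.403, 0.298, 0.305], [0.403, 0.299, 0.309], [0.403, 0.298, 0.312], [0.403, 0.297, 0.314], [0.402, 0.298, 0.317]]
from [0.4018 0.286  0.2221] yang 0.0 slide cm [-38.62  19.78   2.24] turn 0.0 j6 0.41
```

The 50 mm bar lies in the tray at (393,277), world (0.402, 0.279). The lamp head hangs near the 90 mm bar, so I check the arm's height profile against it.

```bash
python3 - <<'E'
from h import *
for c,n,t,zt in (('scene','s12',(.463,.1205),.1031),('side','d12',(.463,.1205),.1031)):
    d=np.load(f'pics/{n}_d.npy');i=ctrl.camera_info(c);K=np.array(i['K']);T=np.linalg.inv(i['camera_from_world'])
    v,u=np.mgrid[:384,:512];X=(np.stack([(u-K[0,2])/K[0,0]*d,(v-K[1,2])/K[1,1]*d,d,np.ones_like(d)],-1)@T.T)[d>0]
    rel=X[:,:3]-np.array([*t,zt]); ph=np.array(t)/np.hypot(*t); rad=rel[:,:2]@ph; tan=rel[:,:2]@np.array([-ph[1],ph[0]])
    print(c)
    for z0 in np.arange(.05,.55,.05):
        m=(rel[:,2]>z0)&(rel[:,2]<=z0+.05)&(np.hypot(rad,tan)<.25)
        if m.sum()>5: print('z+%.2f'%z0,'radial %.3f..%.3f tang %.3f..%.3f'%(*np.percentile(rad[m],[1,99]),*np.percentile(tan[m],[1,99])),m.sum())
X=np.load('pics/X.npy');
for z0 in (.34,.38,.42,.46):
    m=(X[...,2]>z0)&(X[...,2]<z0+.04)&(X[...,0]>.6)&(X[...,0]<.85)&(X[...,1]>-.3)&(X[...,1]<.03);P=X[m]
    if len(P): print('lamp',z0,P[:,:2].min(0),P[:,:2].max(0),len(P))
E
```

```text
scene
z+0.05 radial -0.055..0.050 tang -0.032..0.051 452
z+0.10 radial -0.042..0.029 tang 0.003..0.038 483
z+0.15 radial -0.039..0.030 tang -0.002..0.038 607
z+0.20 radial -0.051..0.045 tang 0.045..0.066 611
z+0.25 radial -0.104..0.041 tang -0.050..0.076 2703
z+0.30 radial -0.180..-0.007 tang -0.042..0.086 3056
z+0.35 radial -0.226..-0.081 tang 0.004..0.101 3569
z+0.40 radial -0.227..-0.143 tang 0.005..0.102 3471
z+0.45 radial -0.247..-0.207 tang 0.011..0.101 1173
side
z+0.05 radial -0.050..0.053 tang -0.039..0.052 578
z+0.10 radial -0.035..0.038 tang -0.023..0.040 412
z+0.15 radial -0.034..0.038 tang -0.004..0.040 498
z+0.20 radial -0.048..0.049 tang 0.043..0.067 476
z+0.25 radial -0.112..0.046 tang -0.050..0.077 1452
z+0.30 radial -0.184..-0.008 tang -0.040..0.088 1447
z+0.35 radial -0.225..-0.081 tang 0.009..0.103 1442
z+0.40 radial -0.227..-0.142 tang 0.008..0.105 1061
z+0.45 radial -0.245..-0.207 tang 0.011..0.103 275
lamp 0.34 [ 0.78314037 -0.06966187] [ 0.80984781 -0.05500036] 11
lamp 0.38 [ 0.71624342 -0.1374072 ] [0.83992961 0.02994035] 495
lamp 0.42 [ 0.72062413 -0.1400528 ] [0.84992868 0.02969538] 1999
lamp 0.46 [ 0.75239998 -0.11649341] [0.8499247  0.02246152] 1317
```

```bash
python3 -m inch '[{"slide":[-4.8,1.8,0],"turn":0,"grip":6},{"slide":[-9.6,3.6,0],"turn":0,"grip":6},{"slide":[-14.4,5.4,0],"turn":0,"grip":6},{"slide":[-19.2,7.2,0],"turn":0,"grip":6},{"slide":[-24,9,0],"turn":0,"grip":6},{"slide":[-28.8,10.8,0],"turn":0,"grip":6},{"slide":[-33.6,12.6,0],"turn":0,"grip":6},{"slide":[-38.4,14.4,0],"turn":0,"grip":6},{"slide":[-43.2,16.2,0],"turn":0,"grip":6},{"slide":[-47.6,17.8,0],"turn":0,"grip":6},{"slide":[-47.6,17.8,5],"turn":0,"grip":6},{"slide":[-47.6,17.8,10],"turn":0,"grip":6},{"slide":[-47.6,17.8,15],"turn":0,"grip":6},{"slide":[-47.6,17.8,17],"turn":0,"grip":6},{"slide":[-47.6,17.8,17],"turn":0,"grip":6},{"slide":[-47.6,17.8,17],"turn":0,"grip":6}]' 80; python3 -c "
from h import *
wrist('w17');bars('w17',amin=250)
move([.6845,-.16,.045],.014)"
```

```text
time: 31.15
eef_pos: [0.577, -0.191, 0.0459]
tcp_rot: [0.707, 0.707, -0.0, -0.001]
contact_force: [1.0, -0.2, 0.8]
opening: 0.701
finger_force: 0.0
px [180.  72.] ctr [ 0.4882 -0.0747] size [0.037  0.0641] ang 67.7 z 0.0233
px [562.  48.] ctr [ 0.6487 -0.0669] size [0.0361 0.085 ] ang 2.5 z 0.0223
px [658. 268.] ctr [ 0.6846 -0.1534] size [0.0252 0.0903] ang 91.0 z 0.0244
px [ 96. 396.] ctr [ 0.4211 -0.2113] size [0.0101 0.1057] ang 170.2 z 0.0254
from [ 0.5782 -0.1915  0.0476] yang 0.0 slide cm [ 3.15 10.63  0.27] turn -0.014 j6 -0.49
```

```bash
python3 -m inch '[{"slide":[1.5,5,0],"turn":-0.015,"grip":6},{"slide":[3.1,10.6,0],"turn":-0.015,"grip":6},{"slide":[3.1,10.6,0],"turn":-0.015,"grip":6},{"slide":[3.1,10.6,2],"turn":-0.015,"grip":6},{"slide":[3.1,10.6,3.9],"turn":-0.015,"grip":6},{"slide":[3.1,10.6,3.9],"turn":-0.015,"grip":6},{"slide":[3.1,10.6,3.9],"turn":-0.015,"grip":2},{"slide":[3.1,10.6,3.9],"turn":-0.015,"grip":2},{"slide":[3.1,10.6,3.9],"turn":-0.015,"grip":2},{"slide":[3.1,10.6,3.9],"turn":-0.015,"grip":2},{"slide":[3.1,10.6,3.9],"turn":-0.015,"grip":2},{"slide":[3.1,10.6,3.9],"turn":-0.015,"grip":2},{"slide":[3.1,10.6,2],"turn":-0.015,"grip":2},{"slide":[3.1,10.6,0],"turn":-0.015,"grip":2},{"slide":[1.5,6,0],"turn":-0.015,"grip":2},{"slide":[0,1,0],"turn":-0.015,"grip":2},{"slide":[0,0,0],"turn":-0.015,"grip":2}]' 80; python3 -c "
from h import *
wrist('w18');bars('w18',.067,.008,200)
move([.455,.275,.22],0)"
```

```text
time: 32.9
eef_pos: [0.5732, -0.1914, 0.0467]
tcp_rot: [0.702, 0.712, -0.001, -0.002]
contact_force: [-0.4, 1.1, -0.5]
opening: 0.258
finger_force: 79.1
px [113.  56.] ctr [ 0.4784 -0.0744] size [0.043 0.045] ang 94.6 z 0.0689
px [638.  17.] ctr [ 0.6523 -0.0635] size [0.0165 0.0624] ang 12.2 z 0.0669
px [401. 373.] ctr [ 0.5738 -0.1837] size [0.0475 0.0913] ang 107.2 z 0.0626
px [ 17. 463.] ctr [ 0.393  -0.2319] size [0.0192 0.0586] ang 83.7 z 0.0678
px [ 65. 473.] ctr [ 0.4292 -0.2355] size [0.0246 0.0586] ang 84.2 z 0.0684
px [762. 571.] ctr [ 0.7831 -0.3111] size [0.0251 0.057 ] ang 39.8 z 0.0664
from [ 0.5735 -0.1912  0.0469] yang 0.013 slide cm [ 46.8  -11.29 -17.22] turn 0.013 j6 -0.5
```

```bash
python3 -m inch '[{"slide":[0,0,-5],"turn":0,"grip":2},{"slide":[0,0,-10],"turn":0,"grip":2},{"slide":[0,0,-15],"turn":0,"grip":2},{"slide":[4.6,-1.1,-17],"turn":0,"grip":2},{"slide":[9.2,-2.2,-17],"turn":0,"grip":2},{"slide":[13.8,-3.4,-17],"turn":0,"grip":2},{"slide":[18.4,-4.5,-17],"turn":0,"grip":2},{"slide":[23,-5.6,-17],"turn":0,"grip":2},{"slide":[27.6,-6.8,-17],"turn":0,"grip":2},{"slide":[32.2,-7.9,-17],"turn":0,"grip":2},{"slide":[36.8,-9,-17],"turn":0,"grip":2},{"slide":[41.4,-10.1,-17],"turn":0,"grip":2},{"slide":[46.1,-11.3,-17],"turn":0,"grip":2},{"slide":[46.1,-11.3,-17],"turn":0,"grip":2},{"slide":[46.1,-11.3,-15],"turn":0,"grip":2},{"slide":[46.1,-11.3,-15],"turn":0,"grip":2}]' 80; python3 -c "
from h import *
move([.455,.268,.015],0)"
```

```text
time: 34.55
eef_pos: [0.4564, 0.2683, 0.1953]
tcp_rot: [0.701, 0.713, -0.001, -0.001]
contact_force: [-0.6, -0.8, -2.4]
opening: 0.258
finger_force: 79.2
from [0.4564 0.2683 0.1953] yang 0.016 slide cm [-0.02 -0.09 18.03] turn 0.016 j6 0.32
```

```bash
python3 -m inch '[{"slide":[0,0,5],"turn":0,"grip":2},{"slide":[0,0,10],"turn":0,"grip":2},{"slide":[0,0,15],"turn":0,"grip":2},{"slide":[0,0,17],"turn":0,"grip":2},{"slide":[0,0,18],"turn":0,"grip":2},{"slide":[0,0,18],"turn":0,"grip":2},{"slide":[0,0,18],"turn":0,"grip":4},{"slide":[0,0,18],"turn":0,"grip":4},{"slide":[0,0,18],"turn":0,"grip":4},{"slide":[0,0,18],"turn":0,"grip":4},{"slide":[0,0,13],"turn":0,"grip":4},{"slide":[0,0,8],"turn":0,"grip":4},{"slide":[0,0,3],"turn":0,"grip":6},{"slide":[-5,1,-2],"turn":0,"grip":6},{"slide":[-10,2,-2],"turn":0,"grip":6},{"slide":[-15,3,-2],"turn":0,"grip":6},{"slide":[-20,4,-2],"turn":0,"grip":6},{"slide":[-24,4,-2],"turn":0,"grip":6},{"slide":[-24,4,-2],"turn":0,"grip":6}]'; python3 -c "
from h import *
wrist('w19');bars('w19',.028,.003)"; python3 comp.py w19 | grep -E 'anvil|lips|slide'; python3 prof.py w19
```

```text
time: 36.45
eef_pos: [0.5015, 0.0245, 0.2173]
tcp_rot: [0.704, 0.711, -0.0, 0.001]
contact_force: [0.8, -0.6, 0.9]
opening: 0.7
finger_force: 0.0
px [302.  53.] ctr [0.4336 0.2047] size [0.0632 0.1624] ang 0.9 z 0.0296
px [603. 152.] ctr [0.677  0.1497] size [0.13   0.1558] ang 174.8 z 0.0298
anvil 708 ctr [ 0.4775 -0.0832] size [0.0442 0.0247] ang 3.9 mean [ 0.4777 -0.0822  0.0781] lo [ 0.4562 -0.0953  0.0751] hi [ 0.4996 -0.0709  0.0799]
lips1 217 ctr [ 0.4763 -0.0615] size [0.0464 0.0425] ang 0.2 mean [ 0.4775 -0.0625  0.0569] lo [ 0.4531 -0.0807  0.0541] hi [ 0.4995 -0.0426  0.0598]
lips2 233 ctr [ 0.4737 -0.0019] size [0.0434 0.0494] ang 72.2 mean [ 0.4727 -0.0059  0.0571] lo [ 0.4487 -0.0268  0.0541] hi [0.496  0.0166 0.0598]
slide 1058 ctr [0.4706 0.0682] size [0.0475 0.0763] ang 8.0 mean [0.4701 0.0492 0.0682] lo [0.4518 0.0307 0.0653] hi [0.4879 0.1046 0.07  ]
-6 70.7 | -5 69.7 | -4 70.0 | -3 70.1 | -2 70.4 | -1 70.2 | 0 70.4 | 1 69.9 | 2 70.1 | 3 71.4 | 4 70.7 | 5 69.8 | 6 71.0 | 7 70.4 | 8 69.9 | 9 67.0 | 10 66.1 | 11 67.7 | 12 67.1 | 13 67.3 | 14 66.3 | 15 66.1 | 16 67.0 | 17 66.8 | 18 66.4 | 19 67.1 | 20 66.0 | 21 67.5 | 22 66.7 | 23 66.9 | 24 66.5 | 25 67.4 | 26 68.1 | 27 67.2 | 28 68.0 | 29 67.4 | 30 66.8 | 31 67.9 |
```

View pics/w19_b.png

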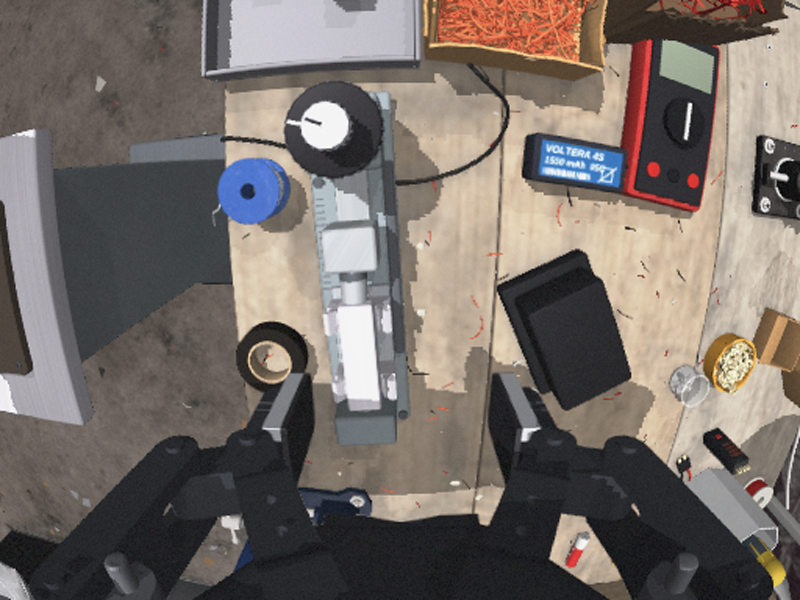

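The comparator still holds the bar snug at (360,355), and the reel, tape and battery haven't moved. Last check is the tray, from the scene camera.

```bash
python3 - <<'E'
from h import *
im,d=save('s20','scene');i=ctrl.camera_info('scene');K=np.array(i['K']);T=np.linalg.inv(i['camera_from_world'])
v,u=np.mgrid[:384,:512];X=np.stack([(u-K[0,2])/K[0,0]*d,(v-K[1,2])/K[1,1]*d,d,np.ones_like(d)],-1)@T.T
m=(X[...,2]>.018)&(X[...,2]<.04)&(X[...,0]>.362)&(X[...,0]<.504)&(X[...,1]>.185)&(X[...,1]<.365)
n,l,s,c=cv2.connectedComponentsWithStats(m.astype(np.uint8))
for k in range(1,n):
    if s[k,4]>20: P=X[l==k];print(s[k,4],cv2.minAreaRect(P[:,:2].astype(np.float32)),np.median(P[:,2]))
E
```

```text
539 ((0.4575081765651703, 0.27450668811798096), (0.025160446763038635, 0.09012923389673233), 0.3017556369304657) 0.026884475175874334
326 ((0.3990747034549713, 0.27655982971191406), (0.050074998289346695, 0.02549874596297741), 88.69831848144531) 0.027102855878642806
```

```bash
python3 -c "
from plant import ctrl
print(ctrl.sign_off())"
```

```text
the job is handed in; nothing more can be done
None
```

The job is handed in: the 80 mm bar measures snug between anvil and spindle (opening about 80 mm, last gap closed with the small knob), the 50 and 90 mm bars, the only others I found, lie in the tray, and I did not touch the battery pack, solder reel or tape.

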